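Take the clogged filter out of the scanner's cooling unit and lay it on the wash pile

TASK

Turn the swing tab on top of the cooling unit a quarter turn aside, to either side, lift out the filter panel it held and lay it squarely and gently on top of the pile of filters in the tray, lengthwise like the others. Nobody has measured the pile: lower the panel until you feel it rest on the pile before you let go. Leave the tab turned aside and do not shift the gel bottle, the wipes tub or the glove box.

Things in the scene. Friction and masses are not known exactly. Their poses are not given: they have to be found in the camera images.
- unit: Fixed cream housing of the scanner's cooling unit, 300 (x) x 260 (y) x 90 mm high. Origin at the centre of its underside, on the table; z up; its dark front with small keys faces its -x. Its flat top, 90 mm up, carries the filter bay: a low grey frame of four rails 6 mm high and 10 mm wide around the filter panel, bay centre at x = +30 mm, y = 0; the outer faces of the long rails are at y = +-37 mm. A steel swing tab pivots at x = -73 mm, y = 0.
- panel_centre (a point): Centre (half-way up) of the loose filter panel, a dark grey slim cassette with pale pleats, 150 (x, long) x 50 (y) x 20 mm thick, about 0.22 kg. It lies flat in the bay on the unit's top, long side along the unit's x, with 2 mm play; its upper 14 mm stand above the frame rails and can be gripped across the 50 mm width. Its axes are the panel's; z up.
- tab (a joint): Angle of the swing tab, rad, about its upright pivot, positive counter-clockwise seen from above. At 0 its arm points along the unit's +x and its tip covers the last 35 mm of the panel's near end, 2 mm above it; it is turned aside, clear of the panel, beyond 1.2 either way; stops at -1.57 and +1.57. Moderately stiff (0.06 N m), stays where it is left.
- tab_fin (a point): On the tab's pivot axis, half-way up its grip fin, 131 mm above the table. Its x axis points along the tab's arm. The tab is a flat steel bar 76 x 16 x 5 mm (from 14 mm behind the pivot to 62 mm ahead of it, underside 112 mm above the table); on it stands an upright fin along the bar, 10 mm thick, 28 mm high (117 to 145 mm above the table), from 22 mm behind to 34 mm ahead of the pivot.
- tray: Fixed steel tray, 190 (x) x 150 (y) mm outside, walls 16 mm high and 4 mm thick, floor 4 mm thick. Origin at the centre of its underside, on the table; z up. At its centre, long sides along x, lies a pile of filters like the panel, which stays in place. Its flat top is 32 to 82 mm above the table, different every time and not reported; it gives about 1 mm for each 5 N pressed.
- gel_centre (a point): Bystander: loose gel bottle, 60 mm wide, 170 mm high, standing; point at its centre.
- wipes_centre (a point): Bystander: loose white wipes tub, 90 mm wide, 130 mm high, standing; point at its centre.
- gloves_centre (a point): Bystander: loose glove box, 120 (x) x 230 (y) x 70 mm high; point at its centre.
Things that resemble listed ones, but are neither listed nor needed, are in the scene too. Of the things like the part that bears panel_centre, leave any that is pink; of the rest the larger one is meant.

How it is judged:
By the outcome, as a careful person would: the job done as asked, in the order asked, and still so for the second after the job is handed in, with the robot touching nothing.
It also fails if it takes over 58 s, if anything falls off the work surface, if the arm or the gripper's body presses on something with over 40 N, if the wrist force passes 120 N, or if a joint passes its speed limit or range.

ROBOT

A 6-joint arm with a two-finger parallel gripper is mounted at the origin on the work surface. World frame = base frame: x ahead of the robot, y to its left, z up, the work surface at z = 0. Lengths are in m, angles in degrees, forces in N, time in s.
With the tool pointing down it reaches from about 0.375 to 0.9 m from the base axis. Payload 3.1 kg.
Tool frame: the origin (TCP) lies at the very end of the fingers, on their centre line; the grasp point (between the pads) lies 19 mm behind it (bot.grip_point_offset is the distance from the TCP to the grasp point, in m); z points along the fingers, x is the direction in which the jaws open and shut, and the axes are right-handed (so a half turn about z gives the same grasp; the last joint's range is limited). The gripper opens to 87 mm and grips with 3 to 60 N. Pads are 19 mm wide; open, the fingers measure 117 mm over their backs; the gripper's body (75 mm by 190 mm) begins 51 mm behind the grasp point.
Start: joints at [63.455, 30.224, 82.088, -0, 67.689, -10.227], TCP at [0.176, 0.6, 0.223] pointing down, gripper open.
Joint ranges: [-176.69, 176.69], [-43.24, 126.21], [12.49, 139.97], [-82, 262], [0, 151.66], [-163.58, 163.58]. Speed limits (degrees/s): [159.86, 159.86, 180, 180, 180, 180].

INTERFACE

Orientations are given as a 3x3 rotation matrix whose columns are the frame's x, y, z axes.
In Python, from rig import bot, capture, recognise, place_of gives the robot as it stands.
- The arm moves only by the tool send_rows, never from a script. Its argument "motion" is a list of rows, each a list of 2 entries, a list of its own where there are three numbers: the shift along the tool's x, y, z in mm, then the turn about the tool's z in rad. A call has exactly 5 rows; each row shifts and turns the pose as measured when the row begins, along the tool's axes as they then stand; what a row does not reach is not made up. A row lasts 1/12 s, in which the tool goes at most 41.7 mm and 7.16 degrees, less where a joint would pass 70% of its speed; a pose out of reach is approached as far as the arm can. A call with a gripper value outside its range is refused whole. "gripper" is the closure, from 0 (fully open) to 1 (shut), set as the call begins (left out, the last holds). The fingers move at their own pace and stop on an object; the grip force is fixed at half the most. Time passes only in rows, so rows that do not move let the fingers close, or fill a call up. It gives the time, the measured TCP pose, the force and the opening at its end, in the units of the state.
- bot.read_state(): the state, without advancing time (a new reading comes with each control period).
- capture(name): name is "side" or "top" or "wrist"; returns a dict with "image" (400x640x3 uint8, blue, green, red), "fx", "fy", "cx", "cy" (pixels), "rvec" (rotation vector, rad) and "tvec" (3), from world to camera coordinates, as OpenCV has them. Camera axes: x right, y down, z forward; pixel columns grow to the right and rows downward; lengths in m; the calibration is good to about 2 mm. A picture is of the moment at which its call begins. There is no depth.
- bot.hand_in(): hands the job in, once; it reports no verdict.
Trained networks look in the newest picture that a camera, given by its name, has taken for a name from the list of things; names that differ only in an ending like _2 or _b are one class to them, and where a whole thing is asked for, a point or a joint stands for the part that bears it (a point fixed in the world has none). Each returns a list of dicts, best first, with "p" (0 to 1); they miss things now and then, are a little off and sometimes report something else, mostly with a low value. They report only what shows in the picture. A call takes as long as a camera call. They do not tell look-alikes from the thing itself.
- recognise(camera, target): "xy" ([column, row] in pixels, amid what is visible of it).
- place_of(camera, target): "xy" ([column, row] in pixels: a listed point, or the origin of a listed thing).
The state is a dict: "time_s": time; "joint_positions": joint angles; "qvel": joint speeds; "tau": joint torques, N m; "position": TCP position; "tcp_rot": TCP orientation; "force": force on the tool from outside, world axes, zero at the start; "moment": the same for the moment, N m; "opening": opening from 0.0 (shut) to 1.0 (fully open).
Only numpy, scipy, OpenCV 4.12 (cv2) and the standard library are available. Lean on these libraries where they do the work, as an engineer would, in place of code of your own. Each camera call takes 0.05 s, during which the arm holds its last target.

## Working session

There is one attempt and no reset: what is moved stays moved. The work goes in short steps, Python scripts to look and compute and a tool call to move; the robot and the scene stay as the last step left them, time stands still between calls to the robot, and variables do not carry over. Pictures are saved under pics/ and viewed, and the job is handed in when it is done.

Besides the shell and the picture viewer there is one more tool, called as name(argument=value, ...), one argument or row to a line, values as JSON. send_rows: Moves the arm, as the interface text tells. Its arguments: {"type":"object","properties":{"motion":{"type":"array","items":{"type":"array"}},"gripper":{"type":"number"}},"required":["motion"]}

```bash
ls; mkdir -p pics
cat > h.py <<'E'
import numpy as np, cv2
from rig import bot, capture, recognise, place_of
def P(c):
    R,_=cv2.Rodrigues(np.array(c["rvec"],float)); t=np.array(c["tvec"],float).reshape(3)
    K=np.array([[c["fx"],0,c["cx"]],[0,c["fy"],c["cy"]],[0,0,1.]])
    return K,R,t
def proj(c,X):
    K,R,t=P(c); x=K@(R@np.array(X,float)+t); return x[:2]/x[2]
def ray(c,uv):
    K,R,t=P(c); d=R.T@np.linalg.inv(K)@np.array([uv[0],uv[1],1.]); return -R.T@t,d/np.linalg.norm(d)
def onz(c,uv,z):
    o,d=ray(c,uv); return o+d*(z-o[2])/d[2]
def tri(cs,uvs):
    A=np.zeros((3,3));b=np.zeros(3);L=[]
    for c,u in zip(cs,uvs):
        o,d=ray(c,u);M=np.eye(3)-np.outer(d,d);A+=M;b+=M@o;L.append((o,d))
    X=np.linalg.solve(A,b); return X,[float(np.linalg.norm((np.eye(3)-np.outer(d,d))@(X-o))) for o,d in L]
E
python3 - <<'E'
from h import *
import pickle
cs={}
for n in ["side","top","wrist"]:
    c=capture(n); cs[n]=c; cv2.imwrite(f"pics/{n}0.png",c["image"])
    for t in ["unit","panel_centre","tab","tab_fin","tray","gel_centre","wipes_centre","gloves_centre"]:
        for f in (place_of,):
            print(n,t,[(np.round(r["xy"]).tolist(),round(r["p"],2)) for r in f(n,t)][:5])
pickle.dump(cs,open("c0.pkl","wb"))
s=bot.read_state();print(s)
E
```

```text
pics
side unit [([278.0, 169.0], 0.93), ([327.0, 353.0], 0.44)]
side panel_centre [([298.0, 214.0], 0.76), ([343.0, 165.0], 0.74)]Traceback (most recent call last):
  File "<stdin>", line 8, in <module>
ValueError: it knows: gel_centre, gloves_centre, panel_centre, tab_fin, tray, unit, wipes_centre
```

Run:
```python
from h import *
import pickle
cs={}
for n in ["side","top","wrist"]:
    c=capture(n); cs[n]=c; cv2.imwrite(f"pics/{n}0.png",c["image"])
    for t in ["unit","panel_centre","tab_fin","tray","gel_centre","wipes_centre","gloves_centre"]:
        for f in (place_of,):
            print(n,t,[(np.round(r["xy"],1).tolist(),round(r["p"],2)) for r in f(n,t)][:5])
pickle.dump(cs,open("c0.pkl","wb"))
s=bot.read_state();print(s)
```

```text
side unit [([280.4, 172.8], 0.9)]
side panel_centre [([299.8, 215.3], 0.75), ([285.4, 156.2], 0.56), ([336.7, 163.5], 0.55)]
side tab_fin [([258.0, 152.9], 0.67)]
side tray [([335.2, 266.0], 0.83)]
side gel_centre [([356.6, 176.1], 0.62)]
side wipes_centre [([240.7, 124.5], 0.86)]
side gloves_centre [([330.8, 353.3], 0.75), ([333.8, 266.9], 0.25)]
top unit [([261.7, 236.6], 0.61)]
top panel_centre [([259.4, 220.4], 0.82), ([341.2, 230.8], 0.63), ([283.9, 162.0], 0.57)]
top tab_fin [([253.4, 253.9], 0.42)]
top tray [([417.6, 227.3], 0.86)]
top gel_centre [([322.3, 150.5], 0.83)]
top wipes_centre [([168.0, 260.8], 0.75)]
top gloves_centre [([506.4, 266.0], 0.65)]
wrist unit []
wrist panel_centre []
wrist tab_fin []
wrist tray []
wrist gel_centre []
wrist wipes_centre []
wrist gloves_centre []
{'time_s': 1.35, 'joint_positions': array([ 6.34545275e+01,  3.02224717e+01,  8.20886838e+01, -1.35974308e-03,
        6.76896502e+01, -1.02296473e+01]), 'qvel': array([-0.04252679,  0.02703839, -0.04849622,  0.05446181, -0.09741612,
        0.0036808 ]), 'tau': array([ 6.89022945e-04, -4.40018070e+01, -1.76984167e+01,  6.33752136e-02,
        5.05319238e-02, -6.35409242e-05]), 'position': array([0.17556938, 0.59979723, 0.22255401]), 'tcp_rot': array([[ 2.80923153e-01,  9.59730265e-01,  1.33560742e-05],
       [ 9.59730265e-01, -2.80923152e-01, -2.23924599e-05],
       [-1.77386910e-05,  1.91087890e-05, -1.00000000e+00]]), 'force': array([-0.52969275,  0.60711463, -0.34765802]), 'moment': array([-0.05032708, -0.03307915,  0.00520432]), 'opening': 0.9984054618443814}
```

View pics/side0.png

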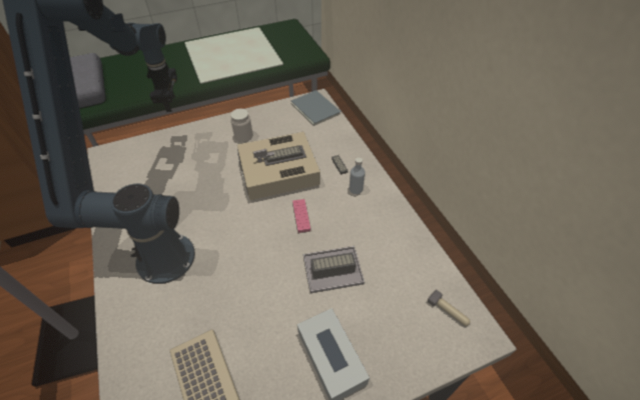

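View pics/top0.png

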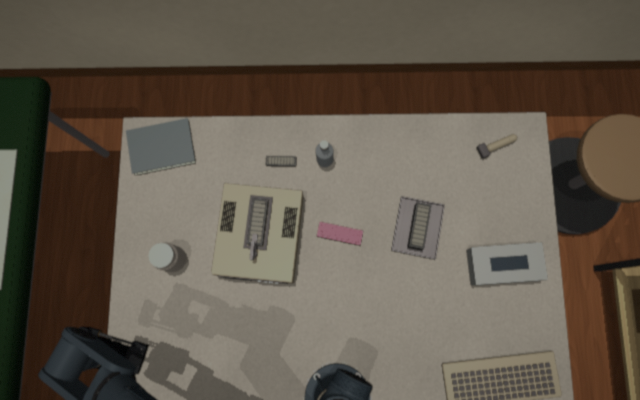

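View pics/wrist0.png

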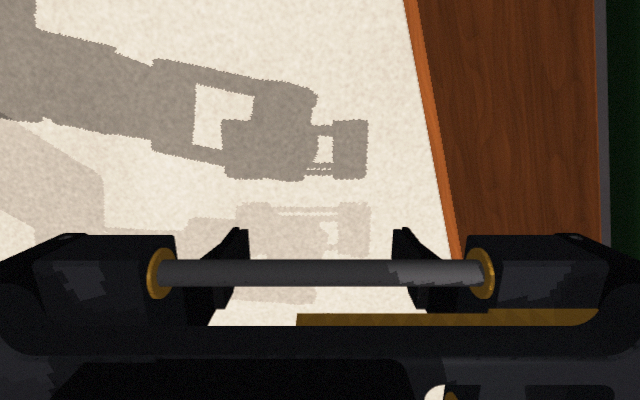

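Side: unit (278,165) with the panel in its bay (285,155), pink look-alike (301,215), small grey look-alike (340,164), tray with pile (333,265). Top: bay panel (259,220), pink (340,232), small grey (281,160), tray (418,227). The bay panel is the one I want, since it is larger than the grey one and not pink. The wrist view shows only table and shadow. Next: triangulate and take a close crop.

Run:
```python
from h import *
import pickle
cs=pickle.load(open("c0.pkl","rb")); S,T=cs["side"],cs["top"]
for n,a,b in [("panel",(285.4,156.2),(259.4,220.4)),("fin",(258,152.9),(253.4,253.9)),("unit",(280.4,172.8),(261.7,236.6)),("tray",(335.2,266),(417.6,227.3)),("gel",(356.6,176.1),(322.3,150.5)),("wipes",(240.7,124.5),(168,260.8)),("gloves",(330.8,353.3),(506.4,266))]:
    X,e=tri([S,T],[a,b]); print(n,X.round(4),np.round(e,4))
print(ray(T,(320,200)),ray(S,(320,200)),T["fx"])
a=cv2.resize(T["image"][170:300,200:330],None,fx=5,fy=5,interpolation=cv2.INTER_CUBIC)[:600]
cv2.imwrite("pics/cropu.png",a)
a=cv2.resize(T["image"][185:270,380:460],None,fx=7,fy=7,interpolation=cv2.INTER_CUBIC)
cv2.imwrite("pics/cropt.png",a)
a=cv2.resize(S["image"][90:210,220:380],None,fx=5,fy=5,interpolation=cv2.INTER_CUBIC)
cv2.imwrite("pics/crops.png",a)
```

```text
panel [0.5553 0.2437 0.0906] [0. 0.]
fin [0.4437 0.2528 0.142 ] [0.0016 0.0016]
unit [ 0.5209  0.2478 -0.0013] [0.0057 0.0057]
tray [ 0.5441 -0.2775  0.0191] [0.0063 0.0063]
gel [0.7901 0.0401 0.0717] [0.003 0.003]
wipes [0.4351 0.5365 0.077 ] [0.0054 0.0054]
gloves [ 0.4073 -0.5548  0.0434] [0.0035 0.0035]
(array([0.28110825, 0.00695416, 1.70458084]), array([ 0.20545489,  0.02479078, -0.97835255])) (array([ 0.22977848, -0.91584827,  1.22656622]), array([ 0.24652105,  0.59456711, -0.76532171])) 508.3283808284224
```

View pics/cropu.png

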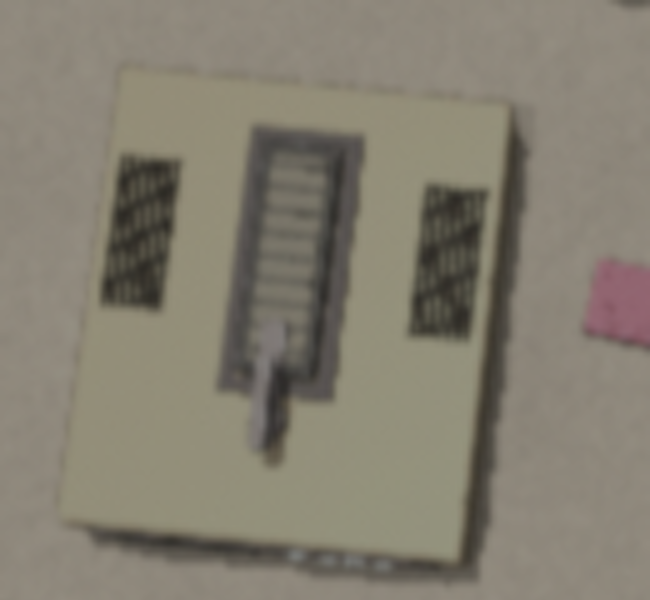

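View pics/cropt.png

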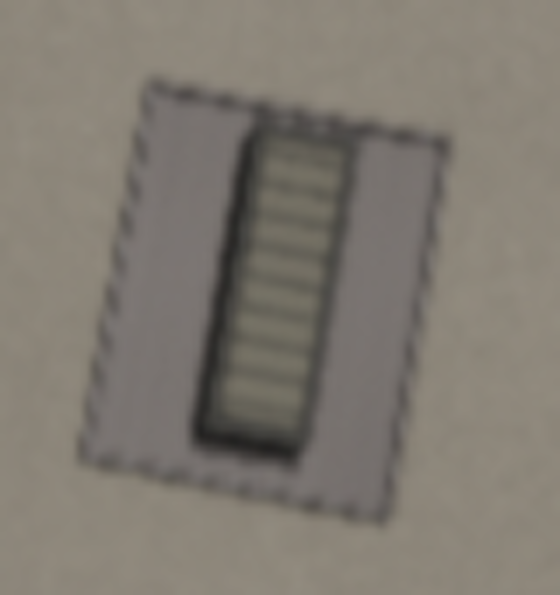

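View pics/crops.png

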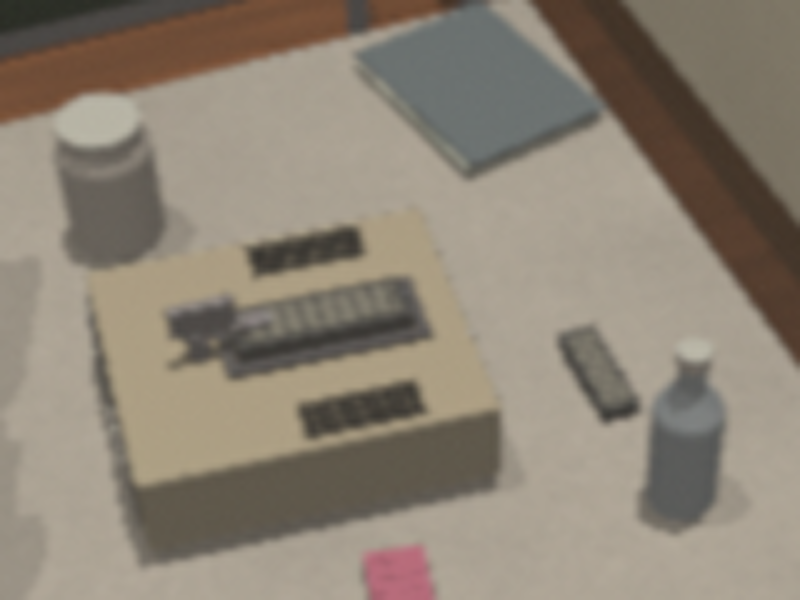

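Run:
```python
from h import *
import pickle
from scipy.optimize import least_squares
cs=pickle.load(open("c0.pkl","rb")); S,T=cs["side"],cs["top"]
def fit(obs,x0,freez=False):
    def X(p,l): c,s=np.cos(p[2]),np.sin(p[2]); return [p[0]+c*l[0]-s*l[1],p[1]+s*l[0]+c*l[1],l[2]+(p[3] if freez else 0)]
    f=lambda p:np.concatenate([proj(c,X(p,l))-uv for c,l,uv in obs])
    r=least_squares(f,x0); print(r.x.round(4),"yaw",np.degrees(r.x[2]).round(2),"rms",np.sqrt(np.mean(r.fun**2)).round(2)); print(r.fun.round(1)); return r.x
t=lambda u,v:np.array([200+u/5-.4,170+v/5-.4]); s=lambda u,v:np.array([220+u/5-.4,90+v/5-.4]); q=lambda u,v:np.array([380+u/7-.4,185+v/7-.4])
U=[(T,(.15,.13,.09),t(122,66)),(T,(.15,-.13,.09),t(512,102)),(T,(-.15,-.13,.09),t(463,560)),(T,(-.15,.13,.09),t(60,520))]
U2=[(S,(.15,.13,.09),s(418,210)),(S,(.15,-.13,.09),s(497,408)),(S,(-.15,-.13,.09),s(140,485)),(S,(-.15,.13,.09),s(90,280))]
F=[(T,(.117,.037,.096),t(252,127)),(T,(.117,-.037,.096),t(364,138)),(T,(-.057,-.037,.096),t(332,402)),(T,(-.057,.037,.096),t(218,390))]
x0=[.52,.25,0]
fit(U,x0);fit(U2,x0);fit(F,x0);fit(U+U2+F,x0); fit(U+U2+F,x0+[0],True)
R=[(T,(.095,.075,.016),q(150,82)),(T,(.095,-.075,.016),q(448,145)),(T,(-.095,-.075,.016),q(387,522)),(T,(-.095,.075,.016),q(82,460))]
fit(R,[.54,-.28,0])
```

```text
[ 0.5204  0.2494 -0.1052] yaw -6.03 rms 0.51
[-0.3 -0.5  0.6 -0.5  0.4  0.4 -0.7  0.5]
[ 0.5209  0.2508 -0.1064] yaw -6.1 rms 0.9
[ 0.4 -0.5  1.5  0.1 -0.8  0.9 -1.1 -1.1]
[ 0.5188  0.2507 -0.1075] yaw -6.16 rms 0.23
[-0.1 -0.3  0.2 -0.3  0.1  0.2 -0.2  0.4]
[ 0.5199  0.2501 -0.1056] yaw -6.05 rms 0.65
[-0.5 -0.3  0.4 -0.3  0.2  0.6 -0.9  0.7  0.2 -0.3  1.3  0.3 -1.   1.1
 -1.3 -0.9  0.1 -0.6  0.3 -0.7  0.3 -0.2  0.   0. ]
[ 0.5203  0.2509 -0.1057 -0.0029] yaw -6.06 rms 0.62
[-0.6 -0.3  0.2 -0.3 -0.   0.5 -1.   0.6  0.3  0.1  1.4  0.6 -0.8  1.4
 -1.1 -0.5 -0.  -0.5  0.2 -0.6  0.2 -0.2 -0.   0. ]
[ 0.5377 -0.2772 -0.2137] yaw -12.24 rms 0.56
[-0.4 -0.4  0.8 -0.7  0.3  0.6 -0.7  0.4]
```

```bash
cat >> h.py <<'E'
def plan(tgt,yaw,n=5,first=True):
    """yaw: world angle (deg) of tool x. prints n rows, turn spread, each row in its own axes"""
    s=bot.read_state(); p=s["position"];R=s["tcp_rot"]
    a=np.arctan2(R[1,0],R[0,0]); d=(np.radians(yaw)-a+np.pi)%(2*np.pi)-np.pi
    tilt=np.degrees(np.arccos(min(1,-R[2,2])))
    D=np.array(tgt)-p
    print("t",round(s["time_s"],2),"pos",p.round(4),"yaw",np.degrees(a).round(2),"tilt",tilt.round(2),"F",s["force"].round(1),"op",round(s["opening"],3),"J",s["joint_positions"].round(0)[[0,5]],"D",(D*1000).round(1),"turn",(-d).round(3))
    for i in range(n):
        ai=a+d*i/n; x=np.array([np.cos(ai),np.sin(ai),0]);y=np.array([np.sin(ai),-np.cos(ai),0])
        e=D/n*1000
        print([[round(float(e@x),1),round(float(e@y),1),round(float(-e[2]),1)],round(float(-d/n),3)],end=" ")
    print()
E
python3 -c "
from h import *
plan([.447,.258,.27],83.9,15)"
```

```text
t 1.35 pos [0.1756 0.5998 0.2226] yaw 73.68 tilt 0.0 F [-0.5  0.6 -0.3] op 0.998 J [ 63. -10.] D [ 271.4 -341.8   47.4] turn -0.178
[[-16.8, 23.8, -3.2], -0.012] [[-17.1, 23.6, -3.2], -0.012] [[-17.3, 23.4, -3.2], -0.012] [[-17.6, 23.2, -3.2], -0.012] [[-17.9, 22.9, -3.2], -0.012] [[-18.2, 22.7, -3.2], -0.012] [[-18.4, 22.5, -3.2], -0.012] [[-18.7, 22.3, -3.2], -0.012] [[-19.0, 22.1, -3.2], -0.012] [[-19.2, 21.8, -3.2], -0.012] [[-19.5, 21.6, -3.2], -0.012] [[-19.7, 21.4, -3.2], -0.012] [[-20.0, 21.1, -3.2], -0.012] [[-20.2, 20.9, -3.2], -0.012] [[-20.5, 20.7, -3.2], -0.012]
```

send_rows(
  motion=[
    [[-17, 24, -6], -0.012],
    [[-17, 24, -6], -0.012],
    [[-17, 23, -6], -0.012],
    [[-18, 23, -6], -0.012],
    [[-18, 23, -6], -0.012],
  ],
)

```text
time_s: 1.77
position: [0.2651, 0.4861, 0.2514]
tcp_rot: [[0.21, 0.978, -0.002], [0.978, -0.21, 0.001], [0.001, -0.002, -1.0]]
force: [0.6, 0.6, -0.3]
opening: 1.003
```

send_rows(
  motion=[
    [[-18, 23, -3], -0.012],
    [[-18, 22, -3], -0.012],
    [[-19, 22, -3], -0.012],
    [[-19, 22, -3], -0.012],
    [[-19, 22, -3], -0.012],
  ],
)

```text
time_s: 2.18
position: [0.3608, 0.3688, 0.2685]
tcp_rot: [[0.147, 0.989, 0.001], [0.989, -0.147, 0.004], [0.004, 0.0, -1.0]]
force: [1.2, 0.4, 0.0]
opening: 1.0
```

```bash
python3 -c "
from h import *
plan([.447,.258,.27],83.9,5)"
```

```text
t 2.18 pos [0.3608 0.3688 0.2685] yaw 81.56 tilt 0.22 F [1.2 0.4 0. ] op 1.0 J [ 33. -49.] D [  86.2 -110.8    1.5] turn -0.041
[[-19.4, 20.3, -0.3], -0.008] [[-19.5, 20.1, -0.3], -0.008] [[-19.7, 20.0, -0.3], -0.008] [[-19.9, 19.8, -0.3], -0.008] [[-20.0, 19.7, -0.3], -0.008]
```

send_rows(
  motion=[
    [[-20, 20, 0], -0.008],
    [[-20, 20, 0], -0.008],
    [[-20, 20, 0], -0.008],
    [[-20, 20, 0], -0.008],
    [[-18, 18, 0], -0.008],
  ],
)

```text
time_s: 2.6
position: [0.45, 0.2528, 0.2704]
tcp_rot: [[0.105, 0.994, 0.006], [0.994, -0.105, 0.006], [0.006, 0.005, -1.0]]
force: [0.1, 0.1, -0.9]
opening: 0.999
```

Run:
```python
from h import *
import pickle
plan([.447,.258,.27],83.9,1)
c=capture("wrist"); pickle.dump(c,open("w1.pkl","wb")); cv2.imwrite("pics/w1.png",c["image"])
for t in ["panel_centre","tab_fin","unit"]: print(t,[(np.round(r["xy"],1).tolist(),round(r["p"],2)) for r in place_of("wrist",t)])
print(proj(c,[.4469,.2581,.131]),proj(c,[.549,.247,.106]))
```

```text
t 2.6 pos [0.45   0.2528 0.2704] yaw 83.95 tilt 0.47 F [ 0.1  0.1 -0.9] op 0.999 J [ 17. -67.] D [-3.   5.2 -0.4] turn 0.001
[[4.9, -3.5, 0.4], 0.001] 
panel_centre [([154.1, 232.8], 0.76), ([322.5, 260.5], 0.58)]
tab_fin [([325.1, 186.8], 0.86)]
unit [([323.5, 213.9], 0.7)]
[323.9564896 184.3009408] [322.92065667 259.76242289]
```

View pics/w1.png

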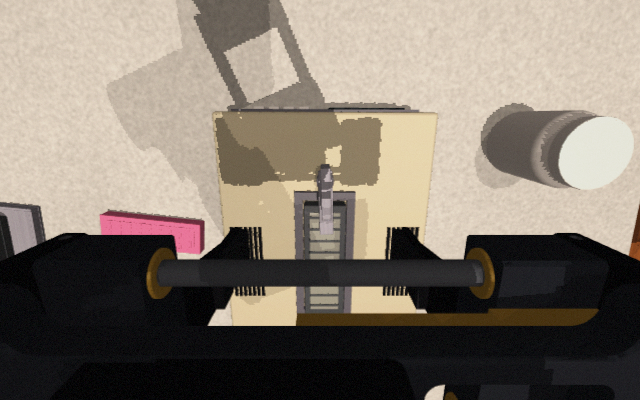

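Wrist view: fin at (325,185), panel in bay around (323,260). The side/top fit projects the fin to (324,184), so they agree. Next I overlay the model outlines.

```bash
cat >> h.py <<'E'
def upt(l,U=(.5195,.2503,-6.1)):
    a=np.radians(U[2]);c,s=np.cos(a),np.sin(a); return [U[0]+c*l[0]-s*l[1],U[1]+s*l[0]+c*l[1],l[2]]
def rect(c,im,x0,x1,y0,y1,z,col,f,o,U=(.5195,.2503,-6.1)):
    q=[(proj(c,upt((x,y,z),U))-o)*f for x,y in ((x0,y0),(x1,y0),(x1,y1),(x0,y1))]
    cv2.polylines(im,[np.round(np.array(q)).astype(np.int32)],True,col,1)
E
python3 - <<'E'
from h import *
import pickle
c=pickle.load(open("w1.pkl","rb"));o=np.array([200,95]);f=3.5
im=cv2.resize(c["image"][95:255,200:425],None,fx=f,fy=f,interpolation=cv2.INTER_CUBIC)
rect(c,im,-.15,.15,-.13,.13,.09,(0,0,255),f,o)
rect(c,im,-.057,.117,-.037,.037,.096,(0,255,0),f,o)
rect(c,im,-.095,-.039,-.005,.005,.145,(255,0,0),f,o)
rect(c,im,-.087,-.011,-.008,.008,.117,(255,255,0),f,o)
cv2.imwrite("pics/w1o.png",im)
E
```

```text
(no output)
```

View pics/w1o.png

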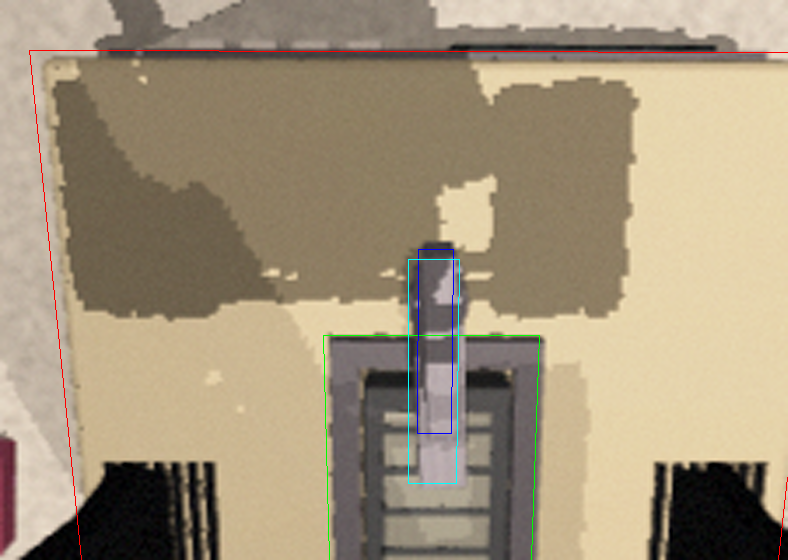

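send_rows(
  motion=[
    [[3, -2, 20], 0],
    [[3, -2, 30], 0],
    [[1, 0, 30], 0],
    [[0, 0, 30], 0],
    [[0, 0, 20], 0],
  ],
)

```text
time_s: 3.22
position: [0.4482, 0.2698, 0.1429]
tcp_rot: [[0.102, 0.995, 0.02], [0.995, -0.102, 0.014], [0.016, 0.019, -1.0]]
force: [0.1, -0.8, 0.2]
opening: 1.002
```

Run:
```python
from h import *
import pickle
plan([.447,.2595,.121],83.9,2)
c=capture("wrist"); pickle.dump(c,open("w2.pkl","wb")); cv2.imwrite("pics/w2.png",c["image"])
w=pickle.load(open("w1.pkl","rb"))
a=place_of("wrist","tab_fin");print(a, proj(c,[.447,.2595,.131]))
if a: print(tri([w,c],[(325.1,186.8),a[0]["xy"]]))
```

```text
t 3.22 pos [0.4482 0.2698 0.1429] yaw 84.16 tilt 1.42 F [ 0.1 -0.8  0.2] op 1.002 J [ 19. -66.] D [ -1.2 -10.3 -21.9] turn 0.004
[[-5.2, -0.1, 11.0], 0.002] [[-5.2, -0.1, 11.0], 0.002] 
[{'xy': [306.6, 236.7], 'p': 0.9}] [304.02129694 234.73788285]
(array([0.45217649, 0.25967538, 0.12229434]), [0.0006904379198855936, 0.0006904379198855811])
```

View pics/w2.png

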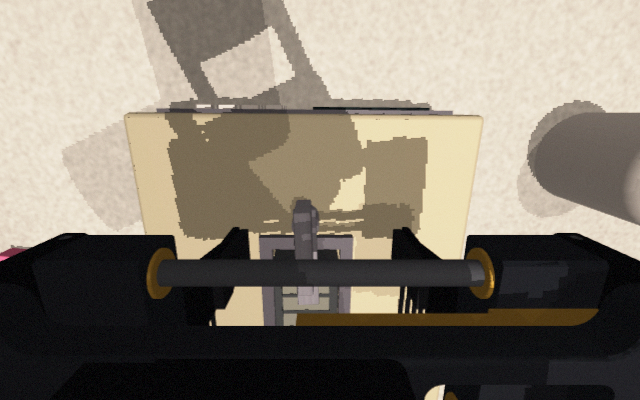

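Run:
```python
from h import *
import pickle
c=pickle.load(open("w2.pkl","rb"));o=np.array([230,180]);f=5
im=cv2.resize(c["image"][180:260,230:370],None,fx=f,fy=f,interpolation=cv2.INTER_CUBIC)
U=(.5205,.2517,-6.1)
rect(c,im,-.057,.117,-.037,.037,.096,(0,255,0),f,o,U)
rect(c,im,-.095,-.039,-.005,.005,.145,(255,0,0),f,o,U)
rect(c,im,-.087,-.011,-.008,.008,.117,(255,255,0),f,o,U)
cv2.imwrite("pics/w2o.png",im)
```

```text
(no output)
```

View pics/w2o.png

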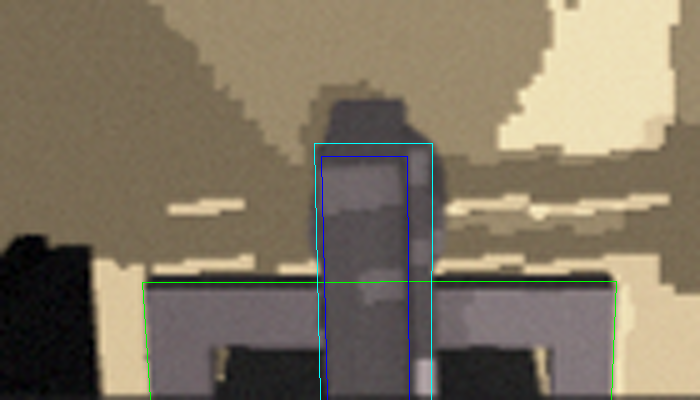

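send_rows(
  motion=[
    [[-5, 0, 0], 0],
    [[-4, 0, 0], 0],
    [[0, 0, 0], 0],
    [[0, 0, 0], 0],
    [[0, 0, 0], 0],
  ],
)

```text
time_s: 3.73
position: [0.4468, 0.2623, 0.1467]
tcp_rot: [[0.098, 0.995, 0.022], [0.995, -0.098, 0.015], [0.017, 0.02, -1.0]]
force: [0.3, 0.2, -0.4]
opening: 1.0
```

```bash
python3 -c "
from h import *
plan([.448,.2605,.121],83.9,3); print(bot.read_state()['tcp_rot'].round(4))"
```

```text
t 3.73 pos [0.4468 0.2623 0.1467] yaw 84.38 tilt 1.53 F [ 0.3  0.2 -0.4] op 1.0 J [ 18. -67.] D [  1.2  -1.8 -25.7] turn 0.008
[[-0.6, 0.5, 8.6], 0.003] [[-0.6, 0.5, 8.6], 0.003] [[-0.6, 0.5, 8.6], 0.003] 
[[ 0.098   0.9949  0.0219]
 [ 0.995  -0.0983  0.0152]
 [ 0.0173  0.0203 -0.9996]]
```

send_rows(
  motion=[
    [[-1, 1, 6], 0],
    [[-1, 1, 6], 0],
    [[0, 0, 6], 0],
    [[0, 0, 5], 0],
    [[0, 0, 2], 0],
  ],
)

```text
time_s: 4.15
position: [0.4518, 0.2607, 0.1224]
tcp_rot: [[0.099, 0.995, 0.029], [0.995, -0.099, 0.017], [0.02, 0.027, -0.999]]
force: [0.6, 0.7, 0.4]
opening: 1.0
```

```bash
python3 -c "
from h import *
plan([.448,.260,.121],83.9,2)"
```

```text
t 4.15 pos [0.4518 0.2607 0.1224] yaw 84.33 tilt 1.93 F [0.6 0.7 0.4] op 1.0 J [ 17. -67.] D [-3.8 -0.7 -1.4] turn 0.008
[[-0.5, -1.8, 0.7], 0.004] [[-0.6, -1.8, 0.7], 0.004]
```

send_rows(
  motion=[
    [[-1, -2, 0], 0],
    [[0, -1, 0], 0],
    [[0, -1, 0], 0],
    [[0, 0, 0], 0],
    [[0, 0, 0], 0],
  ],
)

```text
time_s: 4.57
position: [0.4462, 0.2597, 0.1204]
tcp_rot: [[0.099, 0.995, 0.025], [0.995, -0.099, 0.016], [0.019, 0.023, -1.0]]
force: [0.4, -0.4, 0.4]
opening: 1.001
```

```bash
python3 -c "
from h import *
plan([.448,.260,.121],83.9,2)"
```

```text
t 4.57 pos [0.4462 0.2597 0.1204] yaw 84.32 tilt 1.71 F [ 0.4 -0.4  0.4] op 1.001 J [ 18. -67.] D [1.8 0.3 0.6] turn 0.007
[[0.2, 0.9, -0.3], 0.004] [[0.2, 0.9, -0.3], 0.004]
```

send_rows(
  motion=[
    [[0, 1, -1], 0],
    [[0, 0, 0], 0],
    [[0, 0, 0], 0],
    [[0, 0, 0], 0],
    [[0, 0, 0], 0],
  ],
  gripper=1,
)

```text
time_s: 4.98
position: [0.4479, 0.2599, 0.1223]
tcp_rot: [[0.099, 0.995, 0.027], [0.995, -0.099, 0.017], [0.019, 0.025, -0.999]]
force: [0.3, -0.0, 0.1]
opening: 0.706
```

send_rows(
  motion=[
    [[0, 0, 0], 0],
    [[0, 0, 0], 0],
    [[0, 0, 0], 0],
    [[0, 0, 0], 0],
    [[0, 0, 0], 0],
  ],
)

```text
time_s: 5.4
position: [0.4479, 0.2599, 0.1224]
tcp_rot: [[0.099, 0.995, 0.027], [0.995, -0.099, 0.017], [0.02, 0.025, -0.999]]
force: [-0.8, 0.2, -0.3]
opening: 0.324
```

send_rows(
  motion=[
    [[0, 0, 0], 0],
    [[0, 0, 0], 0],
    [[0, 0, 0], 0],
    [[0, 0, 0], 0],
    [[0, 0, 0], 0],
  ],
)

```text
time_s: 5.82
position: [0.4479, 0.2594, 0.1224]
tcp_rot: [[0.097, 0.995, 0.027], [0.995, -0.098, 0.016], [0.018, 0.025, -1.0]]
force: [0.1, 0.0, -0.2]
opening: 0.114
```

send_rows(
  motion=[
    [[0, 0, 0], 0.06],
    [[0, 0, 0], 0.1],
    [[0, 0, 0], 0.1],
    [[0, 0, 0], 0.1],
    [[0, 0, 0], 0.1],
  ],
)

```text
time_s: 6.23
position: [0.448, 0.2598, 0.1224]
tcp_rot: [[0.543, 0.839, 0.027], [0.839, -0.544, 0.015], [0.027, 0.014, -1.0]]
force: [0.7, 1.3, -0.7]
opening: 0.115
```

```bash
python3 -c "
from h import *
plan([.448,.260,.1224],-3,5)"
```

```text
t 6.23 pos [0.448  0.2598 0.1224] yaw 57.07 tilt 1.77 F [ 0.7  1.3 -0.7] op 0.115 J [ 18. -40.] D [0.  0.2 0. ] turn 1.048
[[0.0, -0.0, -0.0], 0.21] [[0.0, -0.0, -0.0], 0.21] [[0.0, -0.0, -0.0], 0.21] [[0.0, -0.0, -0.0], 0.21] [[0.0, -0.0, -0.0], 0.21]
```

Turning smoothly with no side force.

send_rows(
  motion=[
    [[0, 0, 0], 0.11],
    [[0, 0, 0], 0.11],
    [[0, 0, 0], 0.11],
    [[0, 0, 0], 0.11],
    [[0, 0, 0], 0.11],
  ],
)

```text
time_s: 6.65
position: [0.4483, 0.2601, 0.1224]
tcp_rot: [[0.912, 0.409, 0.027], [0.409, -0.913, 0.014], [0.031, -0.002, -1.0]]
force: [0.6, 0.7, -0.5]
opening: 0.113
```

send_rows(
  motion=[
    [[0, 0, 0], 0.11],
    [[0, 0, 0], 0.11],
    [[0, 0, 0], 0.11],
    [[0, 0, 0], 0.08],
    [[0, 0, 0], 0],
  ],
)

```text
time_s: 7.07
position: [0.4486, 0.2602, 0.1224]
tcp_rot: [[1.0, -0.011, 0.026], [-0.011, -1.0, 0.013], [0.026, -0.014, -1.0]]
force: [0.5, -0.3, 0.8]
opening: 0.111
```

```bash
python3 -c "
from h import *
plan([.448,.260,.1224],-4,5);print(bot.read_state()['moment'].round(2))"
```

```text
t 7.07 pos [0.4486 0.2602 0.1224] yaw -0.65 tilt 1.69 F [ 0.5 -0.3  0.8] op 0.111 J [18. 18.] D [-0.6 -0.2  0. ] turn 0.058
[[-0.1, 0.0, -0.0], 0.012] [[-0.1, 0.0, -0.0], 0.012] [[-0.1, 0.0, -0.0], 0.012] [[-0.1, 0.1, -0.0], 0.012] [[-0.1, 0.1, -0.0], 0.012] 
[-0.34  0.35 -0.07]
```

send_rows(
  motion=[
    [[0, 0, 0], 0.05],
    [[0, 0, 0], 0.02],
    [[0, 0, 0], 0],
    [[0, 0, 0], 0],
    [[0, 0, 0], 0],
  ],
)

```text
time_s: 7.48
position: [0.4486, 0.2602, 0.1224]
tcp_rot: [[0.997, -0.075, 0.026], [-0.075, -0.997, 0.013], [0.024, -0.015, -1.0]]
force: [0.4, -0.8, 0.4]
opening: 0.111
```

send_rows(
  motion=[
    [[0, 0, 0], 0],
    [[0, 0, 0], 0],
    [[0, 0, 0], 0],
    [[0, 0, 0], 0],
    [[0, 0, 0], 0],
  ],
  gripper=0.3,
)

```text
time_s: 7.9
position: [0.4486, 0.2605, 0.1223]
tcp_rot: [[0.997, -0.073, 0.027], [-0.073, -0.997, 0.014], [0.025, -0.016, -1.0]]
force: [-0.3, -1.0, 0.1]
opening: 0.409
```

send_rows(
  motion=[
    [[0, 0, 0], 0],
    [[0, 0, 0], 0],
    [[0, 0, 0], 0],
    [[0, 0, -8], 0],
    [[0, 0, -12], 0],
  ],
)

```text
time_s: 8.32
position: [0.4464, 0.2596, 0.1412]
tcp_rot: [[0.997, -0.073, 0.021], [-0.073, -0.997, 0.012], [0.02, -0.014, -1.0]]
force: [0.7, -0.2, 0.1]
opening: 0.688
```

send_rows(
  motion=[
    [[0, 0, -15], 0],
    [[0, 0, -15], 0],
    [[0, 0, -15], 0],
    [[0, 0, -15], 0],
    [[0, 0, -10], 0],
  ],
  gripper=0,
)

```text
time_s: 8.73
position: [0.4439, 0.2585, 0.2162]
tcp_rot: [[0.997, -0.073, 0.02], [-0.073, -0.997, 0.012], [0.019, -0.014, -1.0]]
force: [0.1, -0.7, 0.1]
opening: 0.958
```

Run:
```python
from h import *
import pickle
plan([.5503,.2485,.22],83.9,10)
for n in ("wrist","top"):
  c=capture(n); pickle.dump(c,open(n+"3.pkl","wb"))
  cv2.imwrite(f"pics/{n}3.png",c["image"] if n=="wrist" else cv2.resize(c["image"][160:300,190:340],None,fx=4,fy=4))
```

```text
t 8.73 pos [0.4439 0.2585 0.2162] yaw -4.19 tilt 1.34 F [ 0.1 -0.7  0.1] op 0.958 J [18. 22.] D [106.4 -10.    3.8] turn -1.537
[[10.7, 0.2, -0.4], -0.154] [[10.5, 1.9, -0.4], -0.154] [[10.1, 3.4, -0.4], -0.154] [[9.5, 4.9, -0.4], -0.154] [[8.6, 6.3, -0.4], -0.154] [[7.5, 7.6, -0.4], -0.154] [[6.3, 8.6, -0.4], -0.154] [[4.9, 9.5, -0.4], -0.154] [[3.4, 10.1, -0.4], -0.154] [[1.8, 10.5, -0.4], -0.154]
```

View pics/wrist3.png

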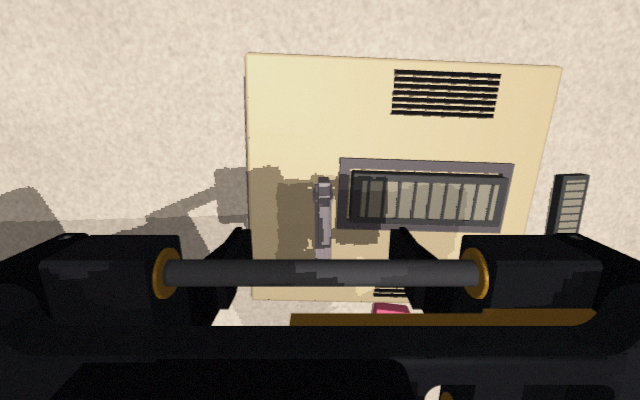

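View pics/top3.png

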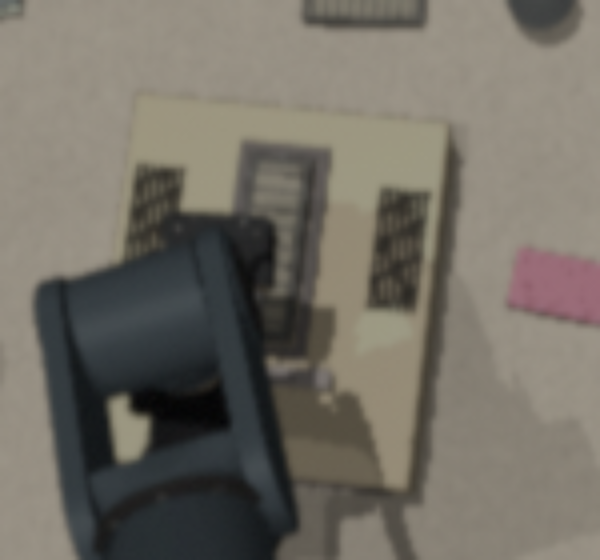

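Wrist: the tab now lies crosswise at (323,215), and the whole panel shows at (350–508, 172–230), free of it. I crop to measure the panel.

Run:
```python
from h import *
import pickle
c=pickle.load(open("wrist3.pkl","rb"));o=np.array([325,145]);f=4
im=cv2.resize(c["image"][145:245,325:525],None,fx=f,fy=f,interpolation=cv2.INTER_CUBIC)
cv2.imwrite("pics/w3raw.png",im)
U=(.5205,.2517,-6.1)
rect(c,im,-.057,.117,-.037,.037,.096,(0,255,0),f,o,U)
rect(c,im,-.045,.105,-.025,.025,.110,(0,0,255),f,o,U)
cv2.imwrite("pics/w3o.png",im)
```

```text
(no output)
```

View pics/w3o.png

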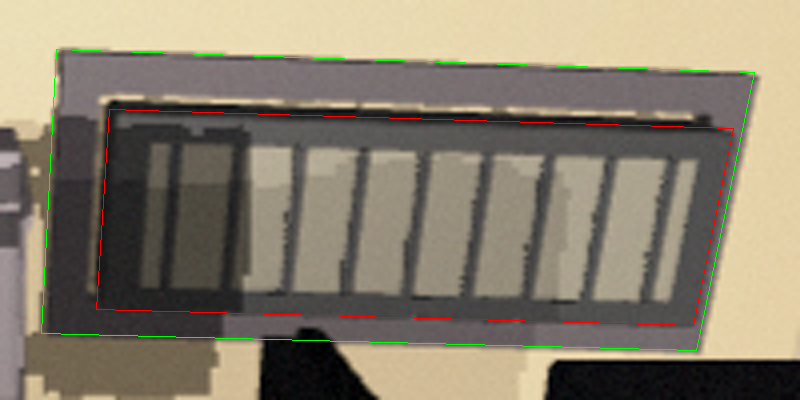

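Run:
```python
from h import *
plan([.5503,.2485,.205],83.9,14)
```

```text
t 8.83 pos [0.4449 0.2588 0.2167] yaw -4.19 tilt 1.52 F [ 0.2  0.4 -0.8] op 0.985 J [18. 22.] D [105.4 -10.3 -11.7] turn -1.537
[[7.6, 0.2, 0.8], -0.11] [[7.5, 1.0, 0.8], -0.11] [[7.3, 1.8, 0.8], -0.11] [[7.1, 2.6, 0.8], -0.11] [[6.8, 3.4, 0.8], -0.11] [[6.4, 4.1, 0.8], -0.11] [[5.9, 4.8, 0.8], -0.11] [[5.3, 5.4, 0.8], -0.11] [[4.7, 5.9, 0.8], -0.11] [[4.0, 6.4, 0.8], -0.11] [[3.3, 6.8, 0.8], -0.11] [[2.5, 7.1, 0.8], -0.11] [[1.7, 7.4, 0.8], -0.11] [[0.9, 7.5, 0.8], -0.11]
```

send_rows(
  motion=[
    [[8, 0, 1], -0.11],
    [[8, 1, 1], -0.11],
    [[7, 2, 1], -0.11],
    [[7, 3, 1], -0.11],
    [[7, 3, 1], -0.11],
  ],
)

```text
time_s: 9.25
position: [0.4809, 0.255, 0.2114]
tcp_rot: [[0.876, 0.482, 0.019], [0.481, -0.876, 0.012], [0.023, -0.001, -1.0]]
force: [-0.4, 0.9, -0.6]
opening: 1.006
```

send_rows(
  motion=[
    [[6, 4, 1], -0.11],
    [[6, 5, 1], -0.11],
    [[5, 5, 1], -0.11],
    [[5, 6, 1], -0.11],
    [[4, 6, 1], -0.11],
  ],
)

```text
time_s: 9.67
position: [0.5169, 0.252, 0.2027]
tcp_rot: [[0.47, 0.882, 0.011], [0.882, -0.471, 0.01], [0.014, 0.005, -1.0]]
force: [-0.2, 0.0, -0.7]
opening: 1.001
```

Run:
```python
from h import *
plan([.5503,.2485,.17],83.9,5)
```

```text
t 9.67 pos [0.5169 0.252  0.2027] yaw 61.93 tilt 0.86 F [-0.2  0.  -0.7] op 1.001 J [ 15. -47.] D [ 33.4  -3.5 -32.7] turn -0.383
[[2.5, 6.2, 6.5], -0.077] [[2.0, 6.4, 6.5], -0.077] [[1.5, 6.5, 6.5], -0.077] [[1.0, 6.6, 6.5], -0.077] [[0.5, 6.7, 6.5], -0.077]
```

Tilt is down to 0.9° (forward moves reduce it).

send_rows(
  motion=[
    [[3, 6, 5], -0.077],
    [[2, 6, 5], -0.077],
    [[2, 7, 5], -0.077],
    [[1, 7, 5], -0.077],
    [[1, 6, 3], -0.077],
  ],
)

```text
time_s: 10.08
position: [0.55, 0.2496, 0.1752]
tcp_rot: [[0.084, 0.996, 0.005], [0.996, -0.084, 0.008], [0.009, 0.004, -1.0]]
force: [-0.1, 0.2, 1.0]
opening: 0.999
```

Run:
```python
from h import *
import pickle
plan([.5503,.2485,.12],83.9,5)
```

```text
t 10.08 pos [0.55   0.2496 0.1752] yaw 85.2 tilt 0.56 F [-0.1  0.2  1. ] op 0.999 J [ 14. -72.] D [  0.3  -1.1 -55.2] turn 0.023
[[-0.2, 0.1, 11.0], 0.005] [[-0.2, 0.1, 11.0], 0.005] [[-0.2, 0.1, 11.0], 0.005] [[-0.2, 0.1, 11.0], 0.005] [[-0.2, 0.1, 11.0], 0.005]
```

send_rows(
  motion=[
    [[-1, 0, 10], 0.01],
    [[0, 0, 12], 0.01],
    [[0, 0, 12], 0],
    [[0, 0, 10], 0],
    [[0, 0, 5], 0],
  ],
)

```text
time_s: 10.5
position: [0.5489, 0.248, 0.1198]
tcp_rot: [[0.113, 0.994, 0.001], [0.994, -0.113, 0.007], [0.008, 0.0, -1.0]]
force: [0.2, -0.9, -0.7]
opening: 1.003
```

Run:
```python
from h import *
import pickle
plan([.5503,.2485,.0985],83.9,5)
```

```text
t 10.5 pos [0.5489 0.248  0.1198] yaw 83.51 tilt 0.43 F [ 0.2 -0.9 -0.7] op 1.003 J [ 13. -70.] D [  1.4   0.5 -21.3] turn -0.007
[[0.1, 0.3, 4.3], -0.001] [[0.1, 0.3, 4.3], -0.001] [[0.1, 0.3, 4.3], -0.001] [[0.1, 0.3, 4.3], -0.001] [[0.1, 0.3, 4.3], -0.001]
```

send_rows(
  motion=[
    [[0, 1, 5], -0.003],
    [[0, 0, 6], -0.002],
    [[0, 0, 5], 0],
    [[0, 0, 4], 0],
    [[0, 0, 1], 0],
  ],
)

```text
time_s: 10.92
position: [0.548, 0.2478, 0.0949]
tcp_rot: [[0.11, 0.994, -0.003], [0.994, -0.11, 0.007], [0.006, -0.004, -1.0]]
force: [0.5, -0.3, 0.2]
opening: 1.0
```

Run:
```python
from h import *
import pickle
plan([.5503,.2485,.0985],83.9,5)
```

```text
t 10.92 pos [0.548  0.2478 0.0949] yaw 83.68 tilt 0.41 F [ 0.5 -0.3  0.2] op 1.0 J [ 13. -71.] D [2.3 0.7 3.6] turn -0.004
[[0.2, 0.4, -0.7], -0.001] [[0.2, 0.4, -0.7], -0.001] [[0.2, 0.4, -0.7], -0.001] [[0.2, 0.4, -0.7], -0.001] [[0.2, 0.4, -0.7], -0.001]
```

Overshot 3.6 mm, with the open fingers outside the rails and no contact. I go back up before closing.

send_rows(
  motion=[
    [[0, 1, -2], -0.003],
    [[0, 1, -2], 0],
    [[0, 0, 0], 0],
    [[0, 0, 0], 0],
    [[0, 0, 0], 0],
  ],
)

```text
time_s: 11.33
position: [0.5514, 0.2479, 0.1006]
tcp_rot: [[0.107, 0.994, 0.0], [0.994, -0.107, 0.007], [0.007, -0.001, -1.0]]
force: [-0.2, -0.1, -0.7]
opening: 1.002
```

Run:
```python
from h import *
import pickle
plan([.5503,.2485,.0985],83.9,5)
```

```text
t 11.33 pos [0.5514 0.2479 0.1006] yaw 83.86 tilt 0.42 F [-0.2 -0.1 -0.7] op 1.002 J [ 13. -71.] D [-1.1  0.6 -2.1] turn -0.001
[[0.1, -0.2, 0.4], -0.0] [[0.1, -0.2, 0.4], -0.0] [[0.1, -0.2, 0.4], -0.0] [[0.1, -0.2, 0.4], -0.0] [[0.1, -0.2, 0.4], -0.0]
```

send_rows(
  motion=[
    [[0, -1, 1], 0],
    [[0, 0, 0], 0],
    [[0, 0, 0], 0],
    [[0, 0, 0], 0],
    [[0, 0, 0], 0],
  ],
  gripper=0.4,
)

```text
time_s: 11.75
position: [0.5507, 0.2481, 0.1003]
tcp_rot: [[0.107, 0.994, 0.002], [0.994, -0.107, 0.008], [0.008, 0.001, -1.0]]
force: [-0.2, 0.1, -0.9]
opening: 0.709
```

Run:
```python
from h import *
import pickle
plan([.5503,.2485,.0985],83.9,1)
c=capture("wrist");cv2.imwrite("pics/w4.png",c["image"]);pickle.dump(c,open("w4.pkl","wb"))
```

```text
t 11.75 pos [0.5507 0.2481 0.1003] yaw 83.85 tilt 0.45 F [-0.2  0.1 -0.9] op 0.709 J [ 13. -71.] D [-0.4  0.4 -1.8] turn -0.001
[[0.3, -0.4, 1.8], -0.001]
```

View pics/w4.png

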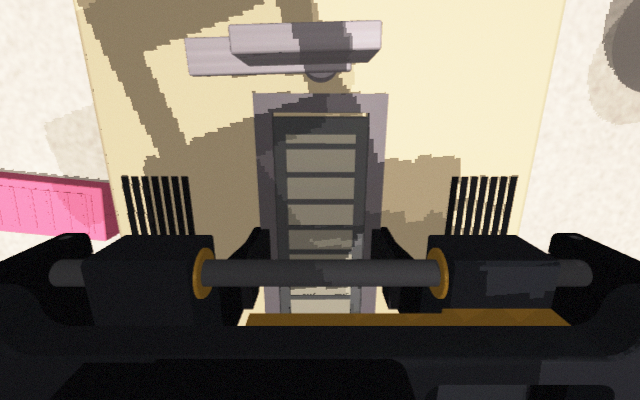

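Panel (275–368 columns) is centred between the fingers; the tab is well aside at (283,45). Closing.

send_rows(
  motion=[
    [[0, 0, 1], 0],
    [[0, 0, 0], 0],
    [[0, 0, 0], 0],
    [[0, 0, 0], 0],
    [[0, 0, 0], 0],
  ],
  gripper=1,
)

```text
time_s: 12.22
position: [0.5506, 0.2481, 0.0991]
tcp_rot: [[0.107, 0.994, 0.001], [0.994, -0.107, 0.008], [0.008, 0.001, -1.0]]
force: [0.4, 0.0, -0.2]
opening: 0.569
```

send_rows(
  motion=[
    [[0, 0, 0], 0],
    [[0, 0, 0], 0],
    [[0, 0, 0], 0],
    [[0, 0, 0], 0],
    [[0, 0, 0], 0],
  ],
)

```text
time_s: 12.63
position: [0.5507, 0.2481, 0.0992]
tcp_rot: [[0.107, 0.994, 0.002], [0.994, -0.107, 0.008], [0.008, 0.001, -1.0]]
force: [0.7, -0.2, 0.4]
opening: 0.569
```

Run:
```python
from h import *
plan([.5503,.2485,.26],83.9,5)
```

```text
t 12.63 pos [0.5507 0.2481 0.0992] yaw 83.86 tilt 0.44 F [ 0.7 -0.2  0.4] op 0.569 J [ 13. -71.] D [ -0.4   0.4 160.8] turn -0.001
[[0.1, -0.1, -32.2], -0.0] [[0.1, -0.1, -32.2], -0.0] [[0.1, -0.1, -32.2], -0.0] [[0.1, -0.1, -32.2], -0.0] [[0.1, -0.1, -32.2], -0.0]
```

send_rows(
  motion=[
    [[0, 0, -6], 0],
    [[0, 0, -10], 0],
    [[0, 0, -15], 0],
    [[0, 0, -18], 0],
    [[0, 0, -18], 0],
  ],
)

```text
time_s: 13.05
position: [0.5454, 0.2462, 0.1638]
tcp_rot: [[0.107, 0.994, -0.014], [0.994, -0.107, 0.004], [0.002, -0.015, -1.0]]
force: [0.5, -0.3, -3.1]
opening: 0.572
```

send_rows(
  motion=[
    [[0, 0, -18], 0],
    [[0, 0, -18], 0],
    [[0, 0, -15], 0],
    [[0, 0, -10], 0],
    [[0, 0, -5], 0],
  ],
)

```text
time_s: 13.47
position: [0.5455, 0.2459, 0.2383]
tcp_rot: [[0.107, 0.994, -0.011], [0.994, -0.107, 0.005], [0.003, -0.012, -1.0]]
force: [0.4, 1.0, -3.0]
opening: 0.568
```

Run:
```python
from h import *
import pickle
plan([.5377,-.2772,.25],77.8,20)
c=capture("wrist");cv2.imwrite("pics/w5.png",c["image"]);pickle.dump(c,open("w5.pkl","wb"))
```

```text
t 13.47 pos [0.5455 0.2459 0.2383] yaw 83.86 tilt 0.71 F [ 0.4  1.  -3. ] op 0.568 J [ 13. -71.] D [  -7.8 -523.1   11.7] turn 0.106
[[-26.0, 2.4, -0.6], 0.005] [[-26.0, 2.5, -0.6], 0.005] [[-26.0, 2.7, -0.6], 0.005] [[-26.0, 2.8, -0.6], 0.005] [[-26.0, 3.0, -0.6], 0.005] [[-26.0, 3.1, -0.6], 0.005] [[-26.0, 3.2, -0.6], 0.005] [[-25.9, 3.4, -0.6], 0.005] [[-25.9, 3.5, -0.6], 0.005] [[-25.9, 3.6, -0.6], 0.005] [[-25.9, 3.8, -0.6], 0.005] [[-25.9, 3.9, -0.6], 0.005] [[-25.8, 4.1, -0.6], 0.005] [[-25.8, 4.2, -0.6], 0.005] [[-25.8, 4.3, -0.6], 0.005] [[-25.8, 4.5, -0.6], 0.005] [[-25.7, 4.6, -0.6], 0.005] [[-25.7, 4.7, -0.6], 0.005] [[-25.7, 4.9, -0.6], 0.005] [[-25.7, 5.0, -0.6], 0.005]
```

View pics/w5.png

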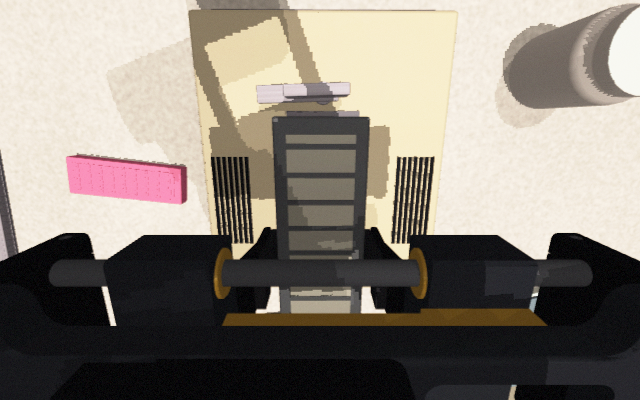

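Panel held (opening 49.5 mm). Moving toward the tray.

send_rows(
  motion=[
    [[-12, 1, -1], 0.005],
    [[-20, 2, -1], 0.005],
    [[-26, 2, -1], 0.005],
    [[-26, 3, -1], 0.005],
    [[-26, 3, -1], 0.005],
  ],
)

```text
time_s: 13.93
position: [0.5406, 0.1341, 0.2412]
tcp_rot: [[0.124, 0.992, -0.015], [0.992, -0.124, 0.005], [0.003, -0.015, -1.0]]
force: [0.5, -0.5, -2.4]
opening: 0.568
```

send_rows(
  motion=[
    [[-26, 3, -1], 0.005],
    [[-26, 3, -1], 0.005],
    [[-26, 3, -1], 0.005],
    [[-26, 3, -1], 0.005],
    [[-26, 3, -1], 0.005],
  ],
)

```text
time_s: 14.35
position: [0.5314, -0.0065, 0.2412]
tcp_rot: [[0.151, 0.988, -0.028], [0.989, -0.151, 0.004], [-0.0, -0.028, -1.0]]
force: [0.9, -0.6, -2.4]
opening: 0.57
```

send_rows(
  motion=[
    [[-26, 4, 0], 0.005],
    [[-26, 4, 0], 0.005],
    [[-24, 4, 0], 0.005],
    [[-16, 4, 0], 0.005],
    [[-8, 0, 0], 0.005],
  ],
)

```text
time_s: 14.77
position: [0.5246, -0.1196, 0.2365]
tcp_rot: [[0.183, 0.982, -0.038], [0.983, -0.183, 0.004], [-0.003, -0.038, -0.999]]
force: [0.5, 0.6, -2.8]
opening: 0.57
```

Run:
```python
from h import *
import pickle
plan([.5377,-.2772,.25],77.8,10)
c=capture("wrist");cv2.imwrite("pics/w6.png",c["image"]);pickle.dump(c,open("w6.pkl","wb"))
print([(r["xy"],r["p"]) for r in place_of("wrist","tray")])
c=capture("side");cv2.imwrite("pics/s6.png",c["image"])
```

```text
t 14.77 pos [ 0.5246 -0.1196  0.2365] yaw 79.44 tilt 2.21 F [ 0.5  0.6 -2.8] op 0.57 J [ -24. -103.] D [  13.1 -157.6   13.5] turn 0.029
[[-15.3, 4.2, -1.3], 0.003] [[-15.2, 4.2, -1.3], 0.003] [[-15.2, 4.3, -1.3], 0.003] [[-15.2, 4.3, -1.3], 0.003] [[-15.2, 4.4, -1.3], 0.003] [[-15.2, 4.4, -1.3], 0.003] [[-15.2, 4.4, -1.3], 0.003] [[-15.2, 4.5, -1.3], 0.003] [[-15.2, 4.5, -1.3], 0.003] [[-15.1, 4.6, -1.3], 0.003] 
[([214.8, 208.9], 0.87)]
```

View pics/w6.png

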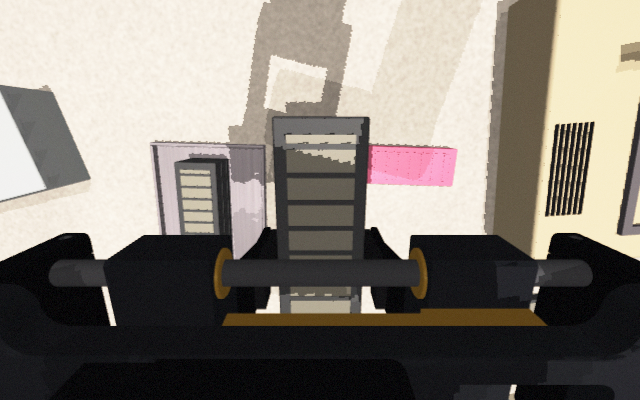

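Wrist: tray at (210,195) with its pile, panel held straight. Tilt has grown to 2.2° during the sweep, so I watch it as I go on.

send_rows(
  motion=[
    [[-15, 4, -1], 0.003],
    [[-15, 4, -1], 0.003],
    [[-15, 4, -1], 0.003],
    [[-15, 4, -1], 0.003],
    [[-15, 4, -1], 0.003],
  ],
)

```text
time_s: 15.33
position: [0.5283, -0.1893, 0.2399]
tcp_rot: [[0.189, 0.981, -0.044], [0.982, -0.188, 0.013], [0.004, -0.045, -0.999]]
force: [0.2, -0.1, -2.7]
opening: 0.568
```

send_rows(
  motion=[
    [[-15, 4, -1], 0.003],
    [[-15, 4, -1], 0.003],
    [[-15, 4, -1], 0.003],
    [[-10, 4, -1], 0.003],
    [[-5, 2, -1], 0.003],
  ],
)

```text
time_s: 15.75
position: [0.5354, -0.2619, 0.2442]
tcp_rot: [[0.208, 0.977, -0.043], [0.978, -0.207, 0.011], [0.002, -0.044, -0.999]]
force: [-0.1, -0.5, -1.5]
opening: 0.571
```

Run:
```python
from h import *
import pickle
plan([.5377,-.2772,.25],77.8,5)
c=capture("wrist");cv2.imwrite("pics/w7.png",c["image"]);pickle.dump(c,open("w7.pkl","wb"))
```

```text
t 15.75 pos [ 0.5354 -0.2619  0.2442] yaw 78.02 tilt 2.52 F [-0.1 -0.5 -1.5] op 0.571 J [ -36. -114.] D [  2.3 -15.3   5.8] turn 0.004
[[-2.9, 1.1, -1.2], 0.001] [[-2.9, 1.1, -1.2], 0.001] [[-2.9, 1.1, -1.2], 0.001] [[-2.9, 1.1, -1.2], 0.001] [[-2.9, 1.1, -1.2], 0.001]
```

View pics/w7.png

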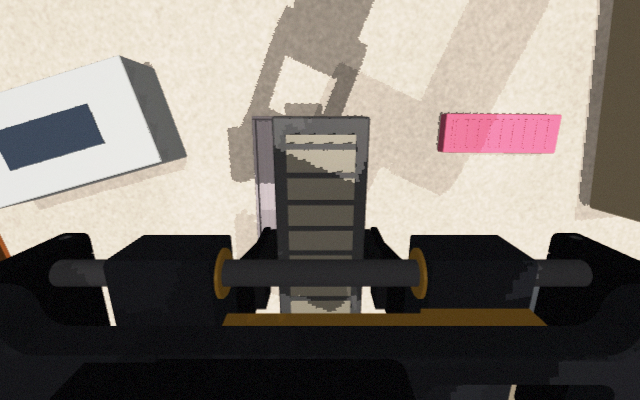

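Run:
```python
from h import *
import pickle
c=pickle.load(open("w6.pkl","rb"));o=np.array([140,125]);f=5
im=cv2.resize(c["image"][125:240,140:285],None,fx=f,fy=f,interpolation=cv2.INTER_CUBIC)
V=(.5377,-.2772,-12.24)
rect(c,im,-.095,.095,-.075,.075,.016,(0,0,255),f,o,V)
for z in (.032,.057,.082): rect(c,im,-.075,.075,-.025,.025,z,(0,255,0),f,o,V)
cv2.imwrite("pics/w6o.png",im)
T=pickle.load(open("c0.pkl","rb"))["top"];o=np.array([380,185]);f=7
im=cv2.resize(T["image"][185:270,380:460],None,fx=f,fy=f,interpolation=cv2.INTER_CUBIC)
rect(T,im,-.095,.095,-.075,.075,.016,(0,0,255),f,o,V)
for z in (.032,.057,.082): rect(T,im,-.075,.075,-.025,.025,z,(0,255,0),f,o,V)
cv2.imwrite("pics/t0o.png",im)
```

```text
(no output)
```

View pics/w6o.png

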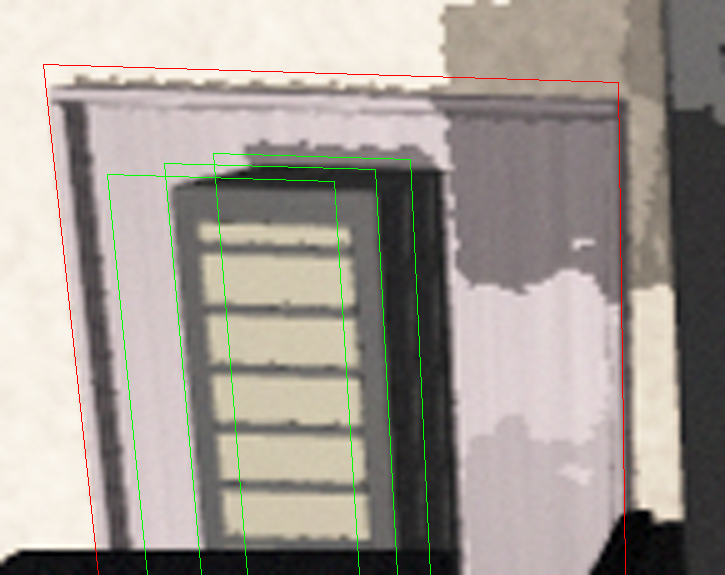

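View pics/t0o.png

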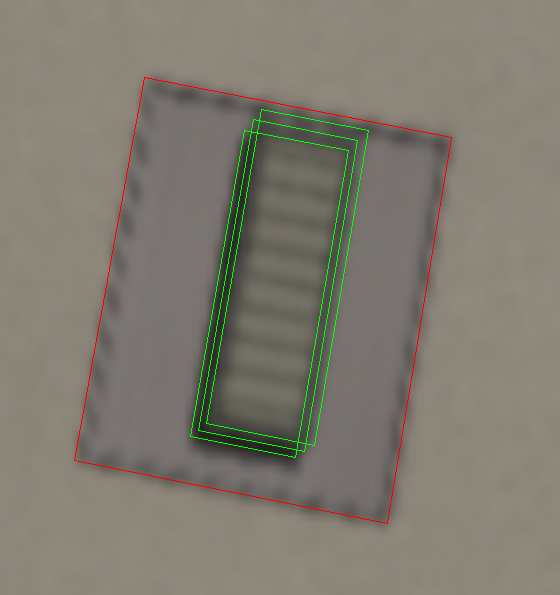

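Run:
```python
from h import *
import pickle
V=(.5377,-.2772,-12.24)
s=bot.read_state();print(s["qvel"].round(2),s["position"])
c=capture("wrist");pickle.dump(c,open("w8.pkl","wb"))
print(proj(c,upt((-.095,-.075,.016),V)))
o=np.array([230,95]);f=5
im=cv2.resize(c["image"][95:215,230:350],None,fx=f,fy=f,interpolation=cv2.INTER_CUBIC)
rect(c,im,-.095,.095,-.075,.075,.016,(0,0,255),f,o,V)
cv2.imwrite("pics/w8o.png",im)
T=capture("top");pickle.dump(T,open("top8.pkl","wb"));cv2.imwrite("pics/top8.png",cv2.resize(T["image"][180:290,360:480],None,fx=5,fy=5))
```

```text
[ 1.56 -0.88  1.62  0.75 -0.55  1.04] [ 0.53573289 -0.26291188  0.244341  ]
[252.46229121 111.23179113]
```

View pics/w8o.png

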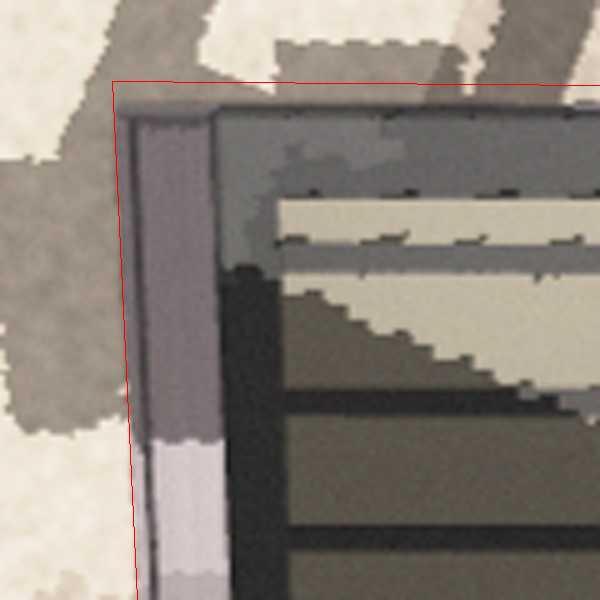

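View pics/top8.png

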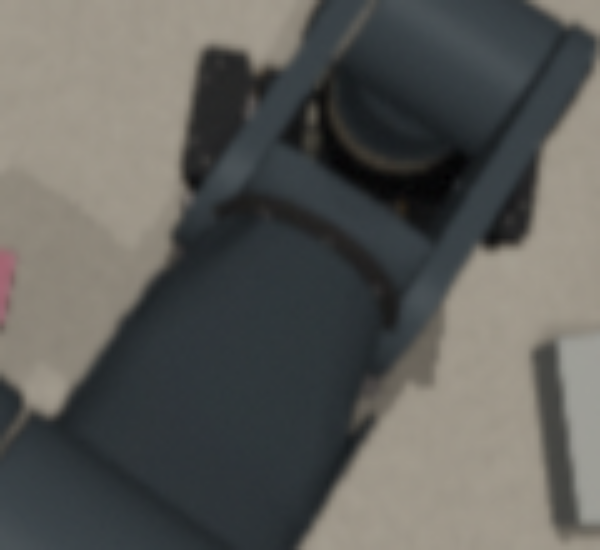

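Run:
```python
from h import *
import pickle
V=(.5377,-.2772,-12.24)
w=pickle.load(open("w6.pkl","rb"));print("net tray 214.8,208.9 vs",proj(w,upt((0,0,0),V)),"->",onz(w,(214.8,208.9),0))
cs=pickle.load(open("c0.pkl","rb"));S=cs["side"];o=np.array([290,235]);f=8
im=cv2.resize(S["image"][235:300,290:380],None,fx=f,fy=f,interpolation=cv2.INTER_CUBIC)
rect(S,im,-.095,.095,-.075,.075,.016,(0,0,255),f,o,V)
for z in (.032,.057,.082): rect(S,im,-.075,.075,-.025,.025,z,(0,255,0),f,o,V)
cv2.imwrite("pics/s0t.png",im)
```

```text
net tray 214.8,208.9 vs [214.50312727 206.5826069 ] -> [ 5.41125662e-01 -2.77699798e-01  5.55111512e-17]
```

View pics/s0t.png

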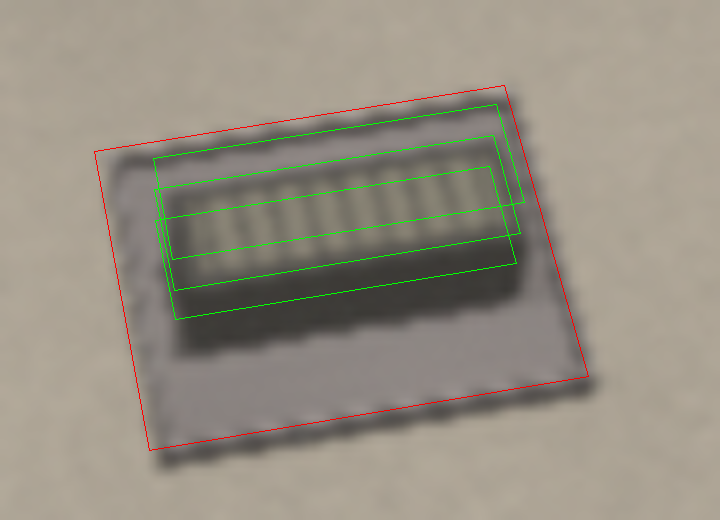

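```bash
cat > fit.py <<'E'
from h import *
import pickle
from scipy.optimize import least_squares
cs=pickle.load(open("c0.pkl","rb"));S,T=cs["side"],cs["top"];w6=pickle.load(open("w6.pkl","rb"));w8=pickle.load(open("w8.pkl","rb"))
px=lambda o,f,u:np.array(o)+(np.array(u)+.5)/f-.5
z=.016
obs=dict(T=[(T,(.095,.075,z),px((380,185),7,(150,82))),(T,(.095,-.075,z),px((380,185),7,(448,145))),(T,(-.095,-.075,z),px((380,185),7,(387,522))),(T,(-.095,.075,z),px((380,185),7,(82,460)))],
S=[(S,(-.095,.075,z),px((290,235),8,(108,156))),(S,(.095,.075,z),px((290,235),8,(512,95))),(S,(.095,-.075,z),px((290,235),8,(593,382))),(S,(-.095,-.075,z),px((290,235),8,(160,456)))],
W=[(w6,(-.095,-.075,z),px((140,125),5,(52,90))),(w6,(-.095,.075,z),px((140,125),5,(628,102))),(w8,(-.095,-.075,z),px((230,95),5,(118,105)))])
# residuals in mm on plane z
def f(p,O): return np.concatenate([1e3*(onz(c,uv,l[2])-np.array(upt(l,p)))[:2] for c,l,uv in O])
for k in list(obs)+["all"]:
    O=obs[k] if k!="all" else sum(obs.values(),[])
    r=least_squares(f,[.54,-.277,-12],args=(O,),x_scale=[.01,.01,1]);print(k,r.x.round(4),f(r.x,O).round(1))
E
python3 fit.py
```

```text
T [  0.5377  -0.2771 -12.2495] [-1.2 -1.3 -2.2  2.8  2.1  1.   1.3 -2.5]
S [  0.5394  -0.2797 -12.5244] [ 1.8 -0.6 -1.7 -0.6 -1.1  1.5  1.1 -0.3]
W [  0.5431  -0.2762 -11.7456] [ 0.2 -0.2  0.2  0.8 -0.4 -0.5]
all [  0.5398  -0.2781 -12.3987] [-3.4 -0.  -4.1  4.   0.1  1.8 -1.1 -1.7  1.6 -2.  -2.  -2.4 -1.8 -0.3
  0.5 -1.7  4.2  0.4  2.4  1.8  3.5  0.1]
```

send_rows(
  motion=[
    [[-3, 2, 15], 0.001],
    [[-3, 2, 25], 0.001],
    [[-3, 2, 25], 0],
    [[-3, 2, 12], 0],
    [[-3, 2, 0], 0],
  ],
)

```text
time_s: 16.32
position: [0.5393, -0.2709, 0.1664]
tcp_rot: [[0.204, 0.978, -0.041], [0.979, -0.204, 0.015], [0.006, -0.043, -0.999]]
force: [-0.4, -0.3, -3.3]
opening: 0.571
```

Run:
```python
from h import *
plan([.540,-.278,.15],77.7,5)
print(bot.read_state()["tcp_rot"].round(3))
```

```text
t 16.32 pos [ 0.5393 -0.2709  0.1664] yaw 78.2 tilt 2.5 F [-0.4 -0.3 -3.3] op 0.571 J [ -37. -115.] D [  0.7  -7.1 -16.4] turn 0.009
[[-1.4, 0.4, 3.3], 0.002] [[-1.4, 0.4, 3.3], 0.002] [[-1.4, 0.4, 3.3], 0.002] [[-1.4, 0.4, 3.3], 0.002] [[-1.4, 0.4, 3.3], 0.002] 
[[ 0.204  0.978 -0.041]
 [ 0.979 -0.204  0.015]
 [ 0.006 -0.043 -0.999]]
```

send_rows(
  motion=[
    [[0, -15, 0], 0],
    [[0, -30, 0], 0],
    [[0, -35, 0], 0],
    [[0, -30, 0], 0],
    [[0, -10, 0], 0],
  ],
)

```text
time_s: 16.73
position: [0.424, -0.2462, 0.1733]
tcp_rot: [[0.198, 0.98, -0.035], [0.98, -0.198, 0.011], [0.004, -0.037, -0.999]]
force: [-0.5, 0.8, -4.0]
opening: 0.566
```

send_rows(
  motion=[
    [[0, 8, 0], 0],
    [[0, 12, 0], 0],
    [[0, 12, 0], 0],
    [[0, 12, 0], 0],
    [[0, 12, 0], 0],
  ],
)

```text
time_s: 17.15
position: [0.4848, -0.2586, 0.1766]
tcp_rot: [[0.2, 0.979, -0.027], [0.98, -0.2, 0.007], [0.001, -0.028, -1.0]]
force: [0.3, -0.3, -2.7]
opening: 0.573
```

send_rows(
  motion=[
    [[0, 12, 0], 0],
    [[0, 12, 0], 0],
    [[0, 12, 0], 0],
    [[0, 12, 0], 0],
    [[0, 6, 0], 0],
  ],
)

```text
time_s: 17.57
position: [0.5578, -0.2742, 0.179]
tcp_rot: [[0.195, 0.981, -0.009], [0.981, -0.195, -0.004], [-0.005, -0.008, -1.0]]
force: [0.2, -0.2, -1.6]
opening: 0.572
```

send_rows(
  motion=[
    [[0, -15, 0], 0],
    [[0, -30, 0], 0],
    [[0, -35, 0], 0],
    [[0, -30, 0], 0],
    [[0, -10, 0], 0],
  ],
)

```text
time_s: 17.98
position: [0.4534, -0.2548, 0.1799]
tcp_rot: [[0.187, 0.982, 0.008], [0.982, -0.187, -0.014], [-0.012, 0.011, -1.0]]
force: [0.2, 1.0, -3.3]
opening: 0.571
```

send_rows(
  motion=[
    [[0, 8, 0], 0],
    [[0, 12, 0], 0],
    [[0, 12, 0], 0],
    [[0, 12, 0], 0],
    [[0, 12, 0], 0],
  ],
)

```text
time_s: 18.4
position: [0.5175, -0.2679, 0.1831]
tcp_rot: [[0.189, 0.982, 0.015], [0.982, -0.188, -0.017], [-0.014, 0.018, -1.0]]
force: [-0.2, -0.1, -2.7]
opening: 0.569
```

send_rows(
  motion=[
    [[0, 12, 0], 0],
    [[0, 12, 0], 0],
    [[0, 12, 0], 0],
    [[0, 12, 0], 0],
    [[0, 6, 0], 0],
  ],
)

```text
time_s: 18.82
position: [0.5927, -0.2831, 0.1865]
tcp_rot: [[0.185, 0.982, 0.034], [0.983, -0.184, -0.027], [-0.02, 0.039, -0.999]]
force: [0.5, -0.6, -3.5]
opening: 0.574
```

send_rows(
  motion=[
    [[0, -10, 0], 0],
    [[0, -10, 0], 0],
    [[0, -10, 0], 0],
    [[0, -10, 0], 0],
    [[0, -10, 0], 0],
  ],
)

```text
time_s: 19.23
position: [0.5483, -0.2742, 0.1836]
tcp_rot: [[0.18, 0.983, 0.04], [0.983, -0.179, -0.03], [-0.022, 0.045, -0.999]]
force: [0.2, -0.4, -2.8]
opening: 0.569
```

send_rows(
  motion=[
    [[0, 0, 0], 0],
    [[0, 0, 0], 0],
    [[0, 0, 0], 0],
    [[0, 0, 0], 0],
    [[0, 0, 0], 0],
  ],
)

```text
time_s: 19.65
position: [0.5435, -0.2728, 0.184]
tcp_rot: [[0.183, 0.982, 0.037], [0.983, -0.182, -0.028], [-0.021, 0.041, -0.999]]
force: [-0.4, -0.6, -2.9]
opening: 0.57
```

send_rows(
  motion=[
    [[0, 15, 0], 0],
    [[0, 30, 0], 0],
    [[0, 30, 0], 0],
    [[0, 20, 0], 0],
    [[0, 5, 0], 0],
  ],
)

```text
time_s: 20.07
position: [0.6442, -0.2912, 0.1877]
tcp_rot: [[0.184, 0.982, 0.035], [0.983, -0.184, -0.027], [-0.02, 0.04, -0.999]]
force: [0.2, 0.4, -3.1]
opening: 0.572
```

send_rows(
  motion=[
    [[0, -10, 0], 0],
    [[0, -12, 0], 0],
    [[0, -12, 0], 0],
    [[0, -12, 0], 0],
    [[0, -12, 0], 0],
  ],
)

```text
time_s: 20.48
position: [0.5846, -0.2791, 0.183]
tcp_rot: [[0.181, 0.983, 0.033], [0.983, -0.18, -0.026], [-0.02, 0.037, -0.999]]
force: [0.1, -0.3, -2.2]
opening: 0.571
```

send_rows(
  motion=[
    [[0, -8, -6], 0],
    [[0, -8, -10], 0],
    [[0, -8, -15], 0],
    [[0, -8, -20], 0],
    [[0, -8, -20], 0],
  ],
)

```text
time_s: 20.9
position: [0.531, -0.2654, 0.2514]
tcp_rot: [[0.182, 0.983, 0.017], [0.983, -0.182, -0.016], [-0.012, 0.019, -1.0]]
force: [-0.1, -0.5, -2.7]
opening: 0.573
```

send_rows(
  motion=[
    [[0, 0, 10], 0],
    [[0, 0, 15], 0],
    [[0, 0, 15], 0],
    [[0, 0, 15], 0],
    [[0, 0, 10], 0],
  ],
)

```text
time_s: 21.32
position: [0.5334, -0.2696, 0.1972]
tcp_rot: [[0.184, 0.982, 0.035], [0.983, -0.183, -0.03], [-0.023, 0.04, -0.999]]
force: [-0.4, -0.1, -2.9]
opening: 0.572
```

send_rows(
  motion=[
    [[0, 0, -8], 0],
    [[0, 0, -15], 0],
    [[0, 0, -20], 0],
    [[0, 0, -20], 0],
    [[0, 0, -12], 0],
  ],
)

```text
time_s: 21.73
position: [0.5263, -0.2645, 0.2701]
tcp_rot: [[0.184, 0.983, 0.021], [0.983, -0.183, -0.02], [-0.016, 0.025, -1.0]]
force: [0.3, -0.8, -1.9]
opening: 0.574
```

send_rows(
  motion=[
    [[0, 0, -5], 0],
    [[0, 0, 0], 0],
    [[0, 0, 0], 0],
    [[0, 0, 2], 0],
    [[0, 0, 3], 0],
  ],
)

```text
time_s: 22.15
position: [0.5277, -0.2655, 0.276]
tcp_rot: [[0.184, 0.983, 0.03], [0.983, -0.183, -0.026], [-0.02, 0.034, -0.999]]
force: [0.1, 0.7, -3.2]
opening: 0.567
```

send_rows(
  motion=[
    [[0, 0, 5], 0],
    [[0, 0, 5], 0],
    [[0, 0, 5], 0],
    [[0, 0, 5], 0],
    [[0, 0, 5], 0],
  ],
)

```text
time_s: 22.57
position: [0.5269, -0.2651, 0.245]
tcp_rot: [[0.184, 0.983, 0.024], [0.983, -0.183, -0.022], [-0.017, 0.028, -0.999]]
force: [0.8, 0.3, -3.3]
opening: 0.572
```

send_rows(
  motion=[
    [[-2, 2, 5], 0.01],
    [[-2, 2, 5], 0.01],
    [[-2, 2, 5], 0.01],
    [[-2, 2, 5], 0],
    [[-2, 2, 5], 0],
  ],
)

```text
time_s: 22.98
position: [0.5356, -0.278, 0.2164]
tcp_rot: [[0.216, 0.976, 0.022], [0.976, -0.216, -0.02], [-0.015, 0.026, -1.0]]
force: [0.2, -0.6, -3.2]
opening: 0.569
```

send_rows(
  motion=[
    [[0, 0, 6], 0],
    [[0, 0, 6], 0],
    [[0, 0, 6], 0],
    [[0, 0, 6], 0],
    [[0, 0, 6], 0],
  ],
)

```text
time_s: 23.4
position: [0.5372, -0.2801, 0.1836]
tcp_rot: [[0.217, 0.976, 0.023], [0.976, -0.216, -0.021], [-0.016, 0.028, -0.999]]
force: [-0.9, -0.2, -3.0]
opening: 0.567
```

Run:
```python
from h import *
plan([.540,-.278,.15],77.7,5)
```

```text
t 23.4 pos [ 0.5372 -0.2801  0.1836] yaw 77.48 tilt 1.82 F [-0.9 -0.2 -3. ] op 0.567 J [ -38. -115.] D [  2.8   2.1 -33.6] turn -0.004
[[0.5, 0.5, 6.7], -0.001] [[0.5, 0.5, 6.7], -0.001] [[0.5, 0.5, 6.7], -0.001] [[0.5, 0.5, 6.7], -0.001] [[0.5, 0.5, 6.7], -0.001]
```

send_rows(
  motion=[
    [[0, 0, -10], 0],
    [[0, 0, -20], 0],
    [[0, 0, -25], 0],
    [[0, 0, -20], 0],
    [[0, 0, -10], 0],
  ],
)

```text
time_s: 23.82
position: [0.5322, -0.2756, 0.2674]
tcp_rot: [[0.216, 0.976, 0.012], [0.976, -0.216, -0.013], [-0.01, 0.015, -1.0]]
force: [0.9, 0.6, -2.2]
opening: 0.571
```

send_rows(
  motion=[
    [[0, 0, 0], 0],
    [[0, 0, 3], 0],
    [[0, 0, 5], 0],
    [[0, 0, 5], 0],
    [[0, 0, 5], 0],
  ],
)

```text
time_s: 24.23
position: [0.5341, -0.2768, 0.2534]
tcp_rot: [[0.216, 0.976, 0.02], [0.976, -0.215, -0.019], [-0.014, 0.024, -1.0]]
force: [-0.0, -0.7, -3.4]
opening: 0.571
```

send_rows(
  motion=[
    [[0, 0, 6], 0],
    [[0, 0, 6], 0],
    [[0, 0, 6], 0],
    [[0, 0, 6], 0],
    [[0, 0, 6], 0],
  ],
)

```text
time_s: 24.65
position: [0.5327, -0.2759, 0.2158]
tcp_rot: [[0.216, 0.976, 0.013], [0.976, -0.216, -0.013], [-0.01, 0.016, -1.0]]
force: [0.5, -0.4, -1.8]
opening: 0.571
```

send_rows(
  motion=[
    [[0, 1, 6], 0],
    [[0, 1, 6], 0],
    [[0, 1, 6], 0],
    [[0, 1, 6], 0],
    [[0, 1, 6], 0],
  ],
)

```text
time_s: 25.07
position: [0.5383, -0.2775, 0.1819]
tcp_rot: [[0.216, 0.976, 0.012], [0.976, -0.216, -0.013], [-0.01, 0.015, -1.0]]
force: [-0.3, -0.1, -2.7]
opening: 0.573
```

Tilt is down to 1.0°. Continuing slowly down.

send_rows(
  motion=[
    [[0, 0, 6], 0],
    [[0, 0, 6], 0],
    [[0, 0, 6], 0],
    [[0, 0, 6], 0],
    [[0, 0, 5], 0],
  ],
)

```text
time_s: 25.48
position: [0.5393, -0.2782, 0.1497]
tcp_rot: [[0.216, 0.976, 0.013], [0.976, -0.216, -0.013], [-0.01, 0.016, -1.0]]
force: [-0.4, 0.7, -2.0]
opening: 0.572
```

send_rows(
  motion=[
    [[0, 0, 5], 0],
    [[0, 0, 5], 0],
    [[0, 0, 5], 0],
    [[0, 0, 4], 0],
    [[0, 0, 3], 0],
  ],
)

```text
time_s: 25.9
position: [0.5395, -0.2784, 0.1249]
tcp_rot: [[0.216, 0.976, 0.013], [0.976, -0.216, -0.013], [-0.01, 0.015, -1.0]]
force: [0.4, 0.2, -2.8]
opening: 0.57
```

Run:
```python
from h import *
import pickle
plan([.540,-.278,.10],77.7,5)
c=capture("wrist");cv2.imwrite("pics/w9.png",c["image"]);pickle.dump(c,open("w9.pkl","wb"))
c=capture("side");cv2.imwrite("pics/s9.png",cv2.resize(c["image"][190:310,270:410],None,fx=5,fy=5,interpolation=cv2.INTER_CUBIC));pickle.dump(c,open("s9.pkl","wb"))
```

```text
t 25.9 pos [ 0.5395 -0.2784  0.1249] yaw 77.53 tilt 1.05 F [ 0.4  0.2 -2.8] op 0.57 J [ -38. -115.] D [  0.5   0.4 -24.9] turn -0.003
[[0.1, 0.1, 5.0], -0.001] [[0.1, 0.1, 5.0], -0.001] [[0.1, 0.1, 5.0], -0.001] [[0.1, 0.1, 5.0], -0.001] [[0.1, 0.1, 5.0], -0.001]
```

View pics/w9.png

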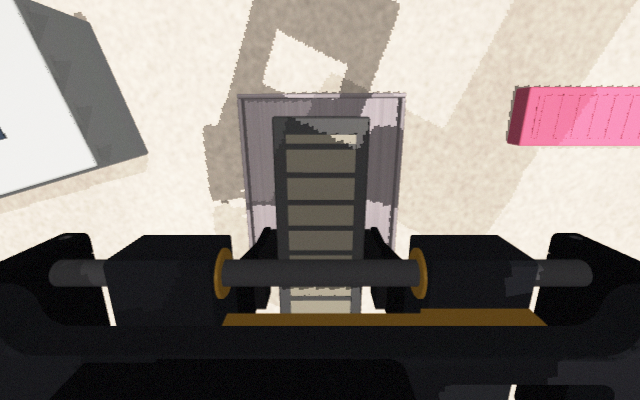

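View pics/s9.png

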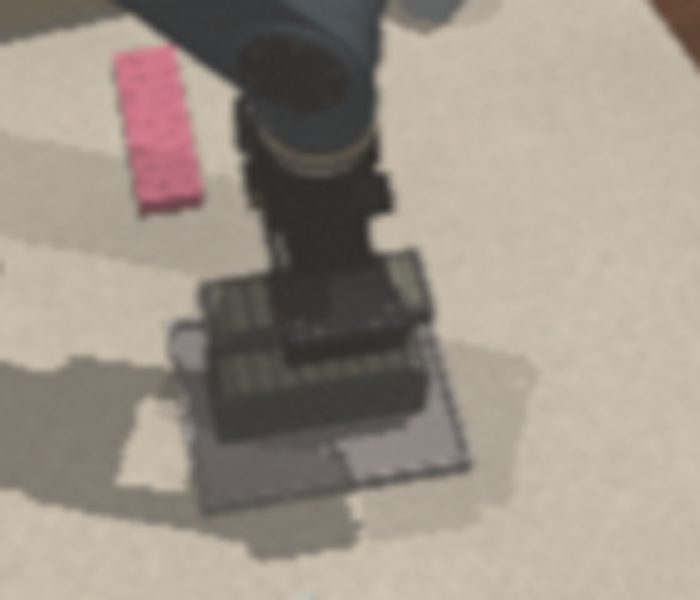

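Run:
```python
from h import *
import pickle
c=pickle.load(open("w9.pkl","rb"));a=onz(c,(238,95),.016);b=onz(c,(405,95.5),.016);print(a,b,np.linalg.norm(b-a),np.degrees(np.arctan2((b-a)[1],(b-a)[0]))-90)
m=(a+b)/2; u=np.array([np.cos(np.radians(-12.3)),np.sin(np.radians(-12.3))]);print("tray",m[:2]+.095*u)
for z in (.134,): # panel top near end
  a=onz(c,(273,117.5),.1349);b=onz(c,(370,117.5),.1349);print("panel end",a,b,np.linalg.norm(b-a),((a+b)/2)[:2]+.075*u)
```

```text
[ 0.43517996 -0.33080278  0.016     ] [ 0.46717989 -0.18739082  0.016     ] 0.14693870820964153 -12.578522294254284
tray [ 0.54399926 -0.27933469]
panel end [ 0.46239021 -0.28577876  0.1349    ] [ 0.47284612 -0.23814332  0.1349    ] 0.04876946815748731 [ 0.54089658 -0.27793832]
```

send_rows(
  motion=[
    [[0, 0.5, 5], 0],
    [[0, 0.5, 5], 0],
    [[0, 0.5, 5], 0],
    [[0, 0, 4], 0],
    [[0, 0, 3], 0],
  ],
)

```text
time_s: 26.42
position: [0.5423, -0.2797, 0.1023]
tcp_rot: [[0.216, 0.976, 0.015], [0.976, -0.216, -0.015], [-0.011, 0.018, -1.0]]
force: [-0.1, -0.2, -2.1]
opening: 0.573
```

send_rows(
  motion=[
    [[0, 0, 2], 0],
    [[0, 0, 2], 0],
    [[0, 0, 1.5], 0],
    [[0, 0, 1.5], 0],
    [[0, 0, 1.5], 0],
  ],
)

```text
time_s: 26.83
position: [0.5422, -0.2797, 0.0921]
tcp_rot: [[0.216, 0.976, 0.014], [0.976, -0.216, -0.014], [-0.011, 0.017, -1.0]]
force: [-0.4, 0.2, -2.9]
opening: 0.574
```

send_rows(
  motion=[
    [[0, 0, 1.5], 0],
    [[0, 0, 1.5], 0],
    [[0, 0, 1.5], 0],
    [[0, 0, 1.5], 0],
    [[0, 0, 1.5], 0],
  ],
)

```text
time_s: 27.25
position: [0.5426, -0.2801, 0.0843]
tcp_rot: [[0.216, 0.976, 0.015], [0.976, -0.216, -0.015], [-0.011, 0.018, -1.0]]
force: [0.1, 0.2, -2.1]
opening: 0.572
```

send_rows(
  motion=[
    [[0.5, -0.5, 1.5], 0],
    [[0.5, -0.5, 1.5], 0],
    [[0, -0.5, 1.5], 0],
    [[0, 0, 1.5], 0],
    [[0, 0, 1.5], 0],
  ],
)

```text
time_s: 27.67
position: [0.5414, -0.2788, 0.076]
tcp_rot: [[0.216, 0.976, 0.015], [0.976, -0.216, -0.015], [-0.011, 0.018, -1.0]]
force: [0.5, -1.0, -2.6]
opening: 0.568
```

send_rows(
  motion=[
    [[0, 0, 1.2], 0],
    [[0, 0, 1.2], 0],
    [[0, 0, 1.2], 0],
    [[0, 0, 1.2], 0],
    [[0, 0, 1.2], 0],
  ],
)

```text
time_s: 28.08
position: [0.5416, -0.2789, 0.0693]
tcp_rot: [[0.216, 0.976, 0.015], [0.976, -0.216, -0.015], [-0.011, 0.018, -1.0]]
force: [-0.4, -0.5, -2.9]
opening: 0.57
```

Run:
```python
from h import *
plan([.541,-.2785,.07],77.6,5)
```

```text
t 28.08 pos [ 0.5416 -0.2789  0.0693] yaw 77.53 tilt 1.22 F [-0.4 -0.5 -2.9] op 0.57 J [ -38. -115.] D [-0.6  0.4  0.7] turn -0.001
[[0.1, -0.1, -0.1], -0.0] [[0.1, -0.1, -0.1], -0.0] [[0.1, -0.1, -0.1], -0.0] [[0.1, -0.1, -0.1], -0.0] [[0.1, -0.1, -0.1], -0.0]
```

send_rows(
  motion=[
    [[0, 0, 1.2], 0],
    [[0, 0, 1.2], 0],
    [[0, 0, 1.2], 0],
    [[0, 0, 1.2], 0],
    [[0, 0, 1], 0],
  ],
)

```text
time_s: 28.5
position: [0.5419, -0.2791, 0.0638]
tcp_rot: [[0.216, 0.976, 0.015], [0.976, -0.216, -0.015], [-0.011, 0.018, -1.0]]
force: [-1.9, -0.3, 3.5]
opening: 0.57
```

Contact felt: vertical force went from −2.7 to +3.5 N. A slight further press to seat the panel flat.

send_rows(
  motion=[
    [[0, 0, 0.5], 0],
    [[0, 0, 0.5], 0],
    [[0, 0, 0.5], 0],
    [[0, 0, 0], 0],
    [[0, 0, 0], 0],
  ],
)

```text
time_s: 28.92
position: [0.5419, -0.2792, 0.0643]
tcp_rot: [[0.216, 0.976, 0.016], [0.976, -0.216, -0.015], [-0.011, 0.019, -1.0]]
force: [0.2, 0.1, 0.8]
opening: 0.57
```

Run:
```python
from h import *
plan([.541,-.2785,.07],77.6,5); print(bot.read_state()["moment"])
```

```text
t 28.92 pos [ 0.5419 -0.2792  0.0643] yaw 77.52 tilt 1.25 F [0.2 0.1 0.8] op 0.57 J [ -38. -115.] D [-0.9  0.7  5.7] turn -0.001
[[0.1, -0.2, -1.1], -0.0] [[0.1, -0.2, -1.1], -0.0] [[0.1, -0.2, -1.1], -0.0] [[0.1, -0.2, -1.1], -0.0] [[0.1, -0.2, -1.1], -0.0] 
[0.23913873 0.33737687 0.05235348]
```

send_rows(
  motion=[
    [[0, 0, 1], 0],
    [[0, 0, 1], 0],
    [[0, 0, 1], 0],
    [[0, 0, 1], 0],
    [[0, 0, 1], 0],
  ],
)

```text
time_s: 29.33
position: [0.542, -0.2792, 0.0625]
tcp_rot: [[0.216, 0.976, 0.016], [0.976, -0.216, -0.015], [-0.011, 0.019, -1.0]]
force: [-2.8, 1.7, 10.0]
opening: 0.573
```

Run:
```python
from h import *
plan([.541,-.2785,.07],77.6,1); print(bot.read_state()["moment"])
```

```text
t 29.33 pos [ 0.542  -0.2792  0.0625] yaw 77.51 tilt 1.26 F [-2.8  1.7 10. ] op 0.573 J [ -38. -115.] D [-1.   0.7  7.5] turn -0.002
[[0.4, -1.1, -7.5], -0.002] 
[0.60169521 0.62617767 0.0587823 ]
```

send_rows(
  motion=[
    [[0, 0, -0.3], 0],
    [[0, 0, 0], 0],
    [[0, 0, 0], 0],
    [[0, 0, 0], 0],
    [[0, 0, 0], 0],
  ],
)

```text
time_s: 29.75
position: [0.5419, -0.2791, 0.0639]
tcp_rot: [[0.216, 0.976, 0.016], [0.976, -0.216, -0.015], [-0.012, 0.019, -1.0]]
force: [-1.3, -0.0, 4.0]
opening: 0.572
```

send_rows(
  motion=[
    [[0, 0, 0], 0],
    [[0, 0, 0], 0],
    [[0, 0, 0], 0],
    [[0, 0, 0], 0],
    [[0, 0, 0], 0],
  ],
  gripper=0.25,
)

```text
time_s: 30.17
position: [0.5435, -0.2805, 0.0625]
tcp_rot: [[0.216, 0.976, 0.02], [0.976, -0.216, -0.018], [-0.013, 0.023, -1.0]]
force: [1.2, -0.1, -0.1]
opening: 0.742
```

Run:
```python
from h import *
import pickle
plan([.541,-.2785,.07],77.6,1); print(bot.read_state()["moment"])
c=capture("wrist");cv2.imwrite("pics/w10.png",c["image"]);pickle.dump(c,open("w10.pkl","wb"))
```

```text
t 30.17 pos [ 0.5435 -0.2805  0.0625] yaw 77.5 tilt 1.53 F [ 1.2 -0.1 -0.1] op 0.742 J [ -38. -115.] D [-2.5  2.   7.5] turn -0.002
[[1.4, -2.9, -7.5], -0.002] 
[ 0.02157421  0.01897699 -0.0175233 ]
```

View pics/w10.png

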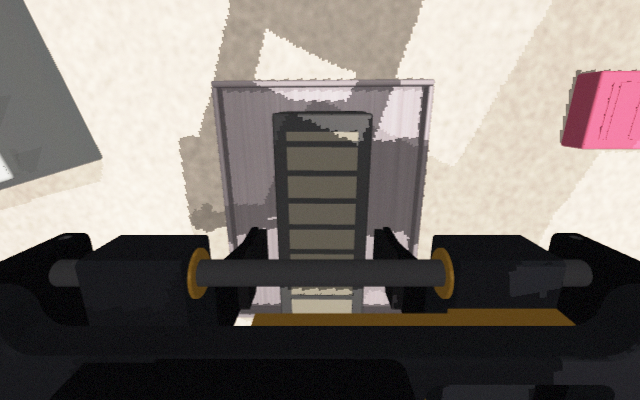

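Released, force near zero; the panel at (322, 115–) sits midway between the tray walls at 213 and 433. Rising straight up.

send_rows(
  motion=[
    [[0, 0, -3], 0],
    [[0, 0, -6], 0],
    [[0, 0, -10], 0],
    [[0, 0, -15], 0],
    [[0, 0, -20], 0],
  ],
)

```text
time_s: 30.63
position: [0.5399, -0.2777, 0.1155]
tcp_rot: [[0.217, 0.976, 0.012], [0.976, -0.216, -0.012], [-0.009, 0.015, -1.0]]
force: [-0.0, -0.3, -0.8]
opening: 0.747
```

send_rows(
  motion=[
    [[0, 0, -25], 0],
    [[0, 0, -30], 0],
    [[0, 0, -30], 0],
    [[0, 0, -25], 0],
    [[0, 0, -15], 0],
  ],
)

```text
time_s: 31.05
position: [0.5376, -0.2754, 0.2513]
tcp_rot: [[0.216, 0.976, 0.014], [0.976, -0.216, -0.014], [-0.01, 0.017, -1.0]]
force: [-0.2, 0.6, -0.1]
opening: 0.749
```

send_rows(
  motion=[
    [[20, -30, -5], 0],
    [[20, -30, 0], 0],
    [[20, -30, 0], 0],
    [[20, -25, 0], 0],
    [[10, -10, 0], 0],
  ],
)

```text
time_s: 31.47
position: [0.4368, -0.1627, 0.2631]
tcp_rot: [[0.22, 0.975, 0.036], [0.975, -0.219, -0.031], [-0.022, 0.042, -0.999]]
force: [-0.1, 0.2, -0.1]
opening: 0.754
```

Run:
```python
from h import *
import pickle
plan([.541,-.2785,.07],77.6,1)
for n in ("wrist","top","side"):
  c=capture(n);pickle.dump(c,open(n+"11.pkl","wb"))
  im=c["image"]
  if n=="top": im=cv2.resize(im[130:300,200:470],None,fx=2.9,fy=2.9,interpolation=cv2.INTER_CUBIC)
  if n=="side": im=cv2.resize(im[100:300,220:410],None,fx=3,fy=3,interpolation=cv2.INTER_CUBIC)
  cv2.imwrite(f"pics/{n}11.png",im)
```

```text
t 31.47 pos [ 0.4368 -0.1627  0.2631] yaw 77.29 tilt 2.72 F [-0.1  0.2 -0.1] op 0.754 J [ -34. -111.] D [ 104.2 -115.8 -193.1] turn -0.005
[[-90.0, 127.1, 193.1], -0.005]
```

View pics/top11.png

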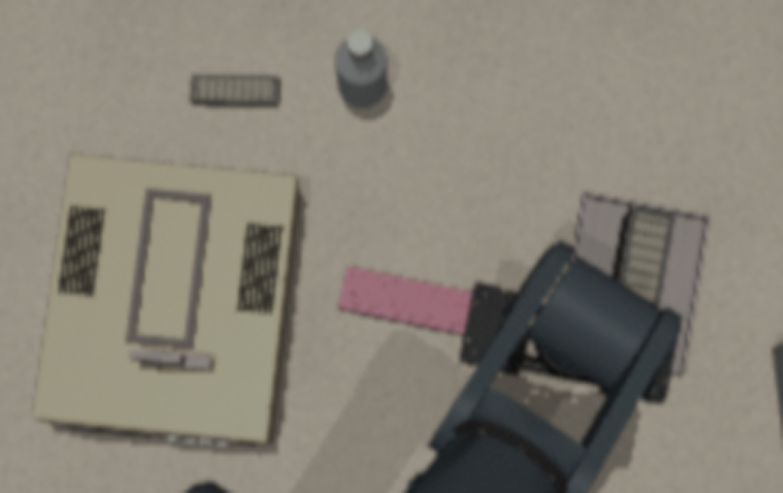

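View pics/side11.png

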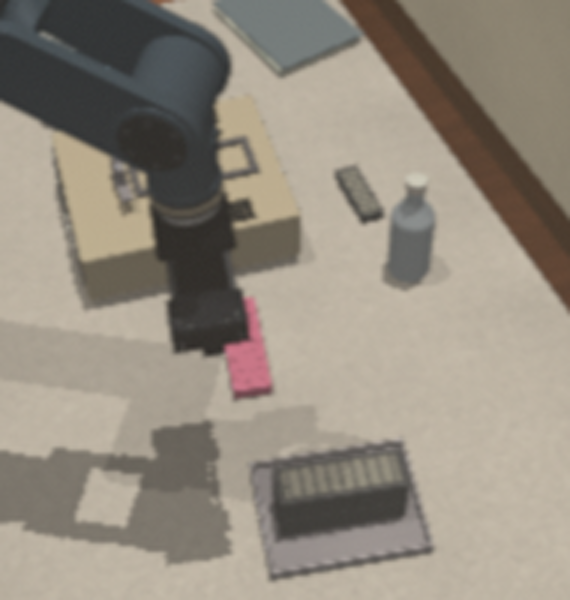

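View pics/wrist11.png

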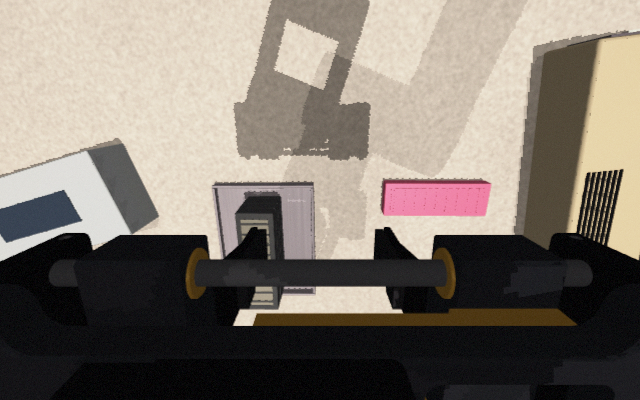

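Run:
```python
from h import *
import pickle
S=pickle.load(open("side11.pkl","rb"));o=np.array([295,235]);f=8
im=cv2.resize(S["image"][235:300,295:375],None,fx=f,fy=f,interpolation=cv2.INTER_CUBIC)
im=cv2.convertScaleAbs(im,alpha=1.6,beta=10)
cv2.imwrite("pics/s11z.png",im)
```

```text
(no output)
```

View pics/s11z.png

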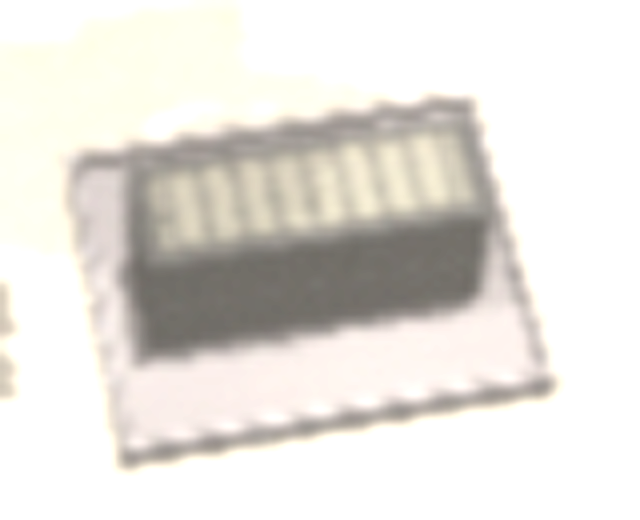

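send_rows(
  motion=[
    [[10, -5, 0], 0],
    [[10, 0, 0], 0],
    [[5, 0, 0], 0],
    [[0, 0, 0], 0],
    [[0, 0, 0], 0],
  ],
)

```text
time_s: 32.03
position: [0.4453, -0.1414, 0.2646]
tcp_rot: [[0.221, 0.974, 0.046], [0.975, -0.219, -0.038], [-0.027, 0.053, -0.998]]
force: [-0.4, 0.4, -0.9]
opening: 0.756
```

Run:
```python
from h import *
c=capture("top");im=cv2.resize(c["image"][185:270,380:460],None,fx=7,fy=7,interpolation=cv2.INTER_CUBIC)
cv2.imwrite("pics/t12.png",im)
```

```text
(no output)
```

View pics/t12.png

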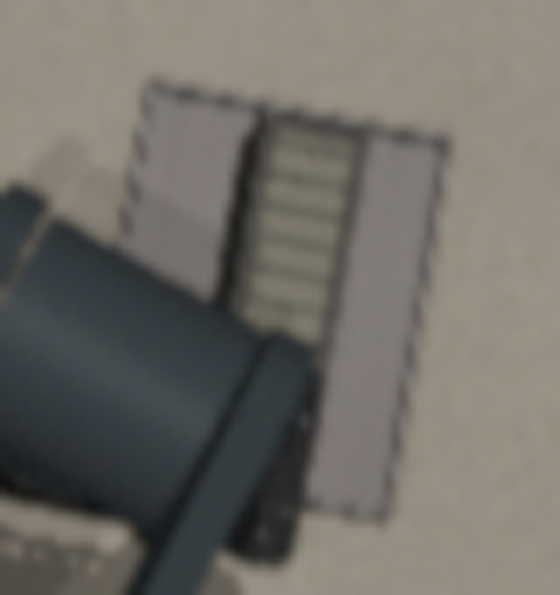

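The panel lies flush and parallel on the pile with no step at its ends, the tab is still aside and the arm is clear. Handing in.

```bash
python3 -c "
from h import *
print(bot.hand_in())"
```

```text
the job is handed in; nothing more can be done
None
```

I turned the swing tab about a quarter turn clockwise (about −1.53 rad by the tool's own turn) and let go of it there. I then lifted the panel out of the bay and lowered it slowly onto the pile in the tray. I let go only after feeling it rest, and handed the job in at about 32 s.

- **Contact:** The panel touched down with the tool at z ≈ 0.064, which puts the pile top at about 54 mm. I pressed with at most about 13 N to seat it. The contact force was down to about 7 N when I opened the fingers.
- **Final pictures:** In the side and top views, the panel looks flush and lengthwise on the pile with no visible step. In the top view the arm covered its near end. The tab is still aside and the arm is clear of everything. The gel bottle stood in place. I saw the glove box only in the last wrist picture and did not re-check the wipes tub at the end, but nothing came near either.
- **Disagreements:** The cameras differed by about 5 mm on the tray's position along x, so I aimed at the average and the panel may be 2–3 mm off lengthwise. The tool was also tilted about 1.3° when I released, so one end of the panel may have settled by a millimetre or two.

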